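# Set up the scent flasks for a group shot

## Task

For the shop's catalogue photograph, take every scent flask out of the cardboard stock tray and stand each one upright, stopper up, in a brass ring stand of its own on the display board. When all of them are standing, take the picture: push the roller lever of the shutter switch sideways until it trips, then let it spring back. Leave all the flasks standing upright in their rings.

Things in the scene. Friction and masses are not known exactly. Their poses are not given: they have to be found in the camera images.
- flask1: amber glass scent flask, one of up to five alike (None if absent): 56 mm ball, straight 20 mm neck, 14 mm aluminium stopper; 118 mm long, 0.12 kg. Origin: ball's centre; z along the neck: bare neck (to grip) from 26 to 80 mm, stopper from 80 to 90 mm. Does not right itself: stays at the tilt left in a ring; on a flat surface it lies stopper down, neck about 13 degrees below level
- flask2: amber glass scent flask, one of up to five alike (None if absent): 56 mm ball, straight 20 mm neck, 14 mm aluminium stopper; 118 mm long, 0.12 kg. Origin: ball's centre; z along the neck: bare neck (to grip) from 26 to 80 mm, stopper from 80 to 90 mm. Does not right itself: stays at the tilt left in a ring; on a flat surface it lies stopper down, neck about 13 degrees below level
- flask3: amber glass scent flask, one of up to five alike (None if absent): 56 mm ball, straight 20 mm neck, 14 mm aluminium stopper; 118 mm long, 0.12 kg. Origin: ball's centre; z along the neck: bare neck (to grip) from 26 to 80 mm, stopper from 80 to 90 mm. Does not right itself: stays at the tilt left in a ring; on a flat surface it lies stopper down, neck about 13 degrees below level
- flask4: amber glass scent flask, one of up to five alike (None if absent): 56 mm ball, straight 20 mm neck, 14 mm aluminium stopper; 118 mm long, 0.12 kg. Origin: ball's centre; z along the neck: bare neck (to grip) from 26 to 80 mm, stopper from 80 to 90 mm. Does not right itself: stays at the tilt left in a ring; on a flat surface it lies stopper down, neck about 13 degrees below level
- flask5: amber glass scent flask, one of up to five alike (None if absent): 56 mm ball, straight 20 mm neck, 14 mm aluminium stopper; 118 mm long, 0.12 kg. Origin: ball's centre; z along the neck: bare neck (to grip) from 26 to 80 mm, stopper from 80 to 90 mm. Does not right itself: stays at the tilt left in a ring; on a flat surface it lies stopper down, neck about 13 degrees below level
- ring1: one of five identical fixed brass ring stands in a row on the dark wooden board: outer diameter 60 mm, bore 49 mm, 24 mm high, at least 80 mm apart centre to centre, rim 34 mm above the table. Origin at the centre of its underside, z up. A flask seated in it has its ball's centre 37.5 mm above this origin
- ring2: one of five identical fixed brass ring stands in a row on the dark wooden board: outer diameter 60 mm, bore 49 mm, 24 mm high, at least 80 mm apart centre to centre, rim 34 mm above the table. Origin at the centre of its underside, z up. A flask seated in it has its ball's centre 37.5 mm above this origin
- ring3: one of five identical fixed brass ring stands in a row on the dark wooden board: outer diameter 60 mm, bore 49 mm, 24 mm high, at least 80 mm apart centre to centre, rim 34 mm above the table. Origin at the centre of its underside, z up. A flask seated in it has its ball's centre 37.5 mm above this origin
- ring4: one of five identical fixed brass ring stands in a row on the dark wooden board: outer diameter 60 mm, bore 49 mm, 24 mm high, at least 80 mm apart centre to centre, rim 34 mm above the table. Origin at the centre of its underside, z up. A flask seated in it has its ball's centre 37.5 mm above this origin
- ring5: one of five identical fixed brass ring stands in a row on the dark wooden board: outer diameter 60 mm, bore 49 mm, 24 mm high, at least 80 mm apart centre to centre, rim 34 mm above the table. Origin at the centre of its underside, z up. A flask seated in it has its ball's centre 37.5 mm above this origin
- board: dark wooden display board, 100 x 440 x 10 mm, fixed on the table, with the ring stands in a row along its y axis. Origin at the centre of its underside
- tray: fixed cardboard tray, 98 (x) by 344 mm (y), origin: centre of underside; -x side to the robot. Five compartments along y, pitch 68 mm, divider walls 35 mm high, floor 5 mm, back wall (+x) 60 mm. Front rail 78 mm high, inner face at x = -44.7 mm, 4 mm thick; 30 mm wide notches 72 mm up. Flasks lean to the robot, about 40 degrees above level, neck in a notch, ball at the back wall
- switch: grey roller-lever switch (shutter release), fixed: steel foot 70 x 90 x 12 mm, housing 40 x 56 mm up to 72 mm high. Origin at the centre of the foot's underside, z up; the lever stands upright beside the housing's -x face, its pivot at x = -31 mm, z = 55 mm, and swings sideways in the switch's y-z plane
- roller (a point): centre of the black roller (26 mm diameter, 16 mm thick, axis along the switch's x) at the upper end of the lever arm, 100 mm above its pivot, 155 mm above the table when upright
- lever (a joint): angle of the roller lever (rad): 0 upright at rest, positive as the roller goes to the switch's +y side, range -0.8 to 0.8. Trips beyond 0.35 either way; a light spring (0.5 N m/rad, about 2 N at the roller when it trips) brings it back upright when let go
Mind the look-alikes: they are no part of the job. What is shaped like the flask2 but pink is not meant.

How it is judged:
By the outcome, as a careful person would: the job done as asked, in the order asked, and still so for the second after the job is handed in, with the robot touching nothing.
Of flask1, flask2, flask3, flask4, flask5 only 3 to 5 are there at a start; the rules pass over those that are not, and their reading is None.
At some moment in a run one of flask1, flask2, flask3, flask4, flask5 may be knocked a few centimetres aside while the robot is not near it.
It also fails if it takes over 210 s, if anything falls off the work surface, if the arm or the gripper's body presses on something with over 40 N, if the wrist force passes 120 N, or if a joint passes its speed limit or range.

## Robot

A 6-joint arm with a two-finger parallel gripper is mounted at the origin on the work surface. World frame = base frame: x ahead of the robot, y to its left, z up, the work surface at z = 0. Lengths are in m, angles in degrees, forces in N, time in s.
With the tool pointing down it reaches from about 0.375 to 0.9 m from the base axis. Payload 3.1 kg.
Tool frame: the origin (TCP) lies on the front face of the gripper's body, between the roots of the fingers; the fingertips stand 70 mm ahead of it and the grasp point (between the pads) lies 51 mm ahead of it (bot.tip_extent is the distance from the TCP to the fingertips, in m); z points along the fingers, x is the direction in which the jaws open and shut, and the axes are right-handed (so a half turn about z gives the same grasp; the last joint's range is limited). The gripper opens to 87 mm and grips with 3 to 60 N. Pads are 19 mm wide; open, the fingers measure 117 mm over their backs; the gripper's body (75 mm by 190 mm) begins 51 mm behind the grasp point.
Start: joints at [61.278, 30.224, 82.088, -0, 67.689, -10.227], TCP at [0.198, 0.593, 0.292] pointing down, gripper open.
Joint ranges: [-176.69, 176.69], [-43.24, 126.21], [12.49, 139.97], [-82, 262], [0, 151.66], [-163.58, 163.58]. Speed limits (degrees/s): [159.86, 159.86, 180, 180, 180, 180].

## Interface

Orientations are given as a 3x3 rotation matrix whose columns are the frame's x, y, z axes.
In Python, from rig import bot, viewer, ticket gives the robot as it stands. The module is installed in compiled form; this text tells all that it offers.
- The arm moves only by the tool arm_command, never from a script. Its argument "targets" is a list of rows, each an object with "rot": the turn, a rotation vector about the tool's x, y, z in degrees, a list of three; "offset": the shift along the tool's x, y, z in cm, a list of three; "gripper": the closure, from 0 (fully open) to 1 (shut). A call has 1 to 8 rows; each row is the pose to reach, as a shift and turn from the pose commanded when the call began, along the tool's axes at that moment; what a row does not reach only later rows make up. A row lasts 1/10 s, in which the tool goes at most 50 mm and 8.59 degrees, less where a joint would pass 70% of its speed; a pose out of reach is approached as far as the arm can. A call with a gripper value outside its range is refused whole. The fingers move at their own pace and stop on an object; the grip force is fixed at half the most. Time passes only in rows, so rows that repeat a pose let the fingers close. It gives the time, the measured TCP pose, the force and the opening at its end, in the units of the state.
- bot.read_state(): the state, without advancing time (a new reading comes with each control period).
- viewer.capture(name): name is "side" or "top" or "wrist"; returns a dict with "frame" (384x512x3 uint8, red, green, blue), "fx", "fy", "cx", "cy" (pixels), "view" (4x4, takes a point from world to camera coordinates). Camera axes: x right, y down, z forward; pixel columns grow to the right and rows downward; lengths in m; the calibration is good to about 2 mm. A picture is of the moment at which its call begins. There is no depth.
- ticket.hand_in(): hands the job in, once; it reports no verdict.
The state is a dict: "time_s": time; "joint_positions": joint angles; "qvel": joint speeds; "tau": joint torques, N m; "position": TCP position; "tcp_rot": TCP orientation; "force": force on the tool from outside, world axes, zero at the start; "moment": the same for the moment, N m; "opening": opening from 0.0 (shut) to 1.0 (fully open).
Only numpy, scipy, OpenCV 4.12 (cv2) and the standard library are available. Lean on these libraries where they do the work, as an engineer would, in place of code of your own. Each camera call takes 0.05 s, during which the arm holds its last target. There are 200 camera calls.

## Working session

There is one attempt and no reset: what is moved stays moved. The work goes in short steps, Python scripts to look and compute and a tool call to move; the robot and the scene stay as the last step left them, time stands still between calls to the robot, and variables do not carry over. Pictures are saved under pics/ and viewed, about 12 in all and at most 16, crops included, and the job is handed in when it is done.

Besides the shell and the picture viewer there is one more tool, called after "Call:" in YAML: its name, and indented under it one key for each argument. arm_command: Moves the arm, as the interface text tells. Its arguments: {"type":"object","properties":{"targets":{"type":"array"}},"required":["targets"]}

```bash
mkdir -p pics; ls
python3 - <<'E'
from rig import bot, viewer
import cv2,numpy as np
s=bot.read_state(); print(s['time_s'],s['position'],s['tcp_rot'],s['opening'],bot.tip_extent)
for n in ("top","side"):
    c=viewer.capture(n); cv2.imwrite(f"pics/{n}0.png",c['frame'][:,:,::-1]); print(n,c['fx'],c['fy'],c['cx'],c['cy'],np.round(c['view'],4).tolist())
a=cv2.imread('pics/top0.png');b=cv2.imread('pics/side0.png')
cv2.imwrite('pics/top0.png',cv2.resize(a,(800,600),interpolation=cv2.INTER_CUBIC))
cv2.imwrite('pics/side0.png',cv2.resize(b,(800,600),interpolation=cv2.INTER_CUBIC))
np.savez('pics/raw0.npz',top=a,side=b)
E
```

```text
pics
0.0 [0.19796171 0.59219708 0.29128861] [[ 3.17214859e-01  9.48353163e-01 -1.00583347e-03]
 [ 9.48351325e-01 -3.17216259e-01 -1.89989289e-03]
 [-2.12083616e-03 -3.51209251e-04 -9.99997689e-01]] 1.0024078728272547 0.0697
top 416.7107169184947 416.7107169184947 250.48475080009845 192.21981380083116 [[-0.092, -0.9957, -0.0058, 0.0287], [-0.9713, 0.091, -0.2198, 0.6112], [0.2194, -0.0146, -0.9755, 1.1554], [0.0, 0.0, 0.0, 1.0]]
side 488.3642146700495 488.3642146700495 255.69062237316157 191.03298397372663 [[0.9437, -0.3308, -0.0003, -0.577], [-0.1808, -0.515, -0.8379, 0.2049], [0.277, 0.7908, -0.5458, 1.1132], [0.0, 0.0, 0.0, 1.0]]
```

View pics/top0.png

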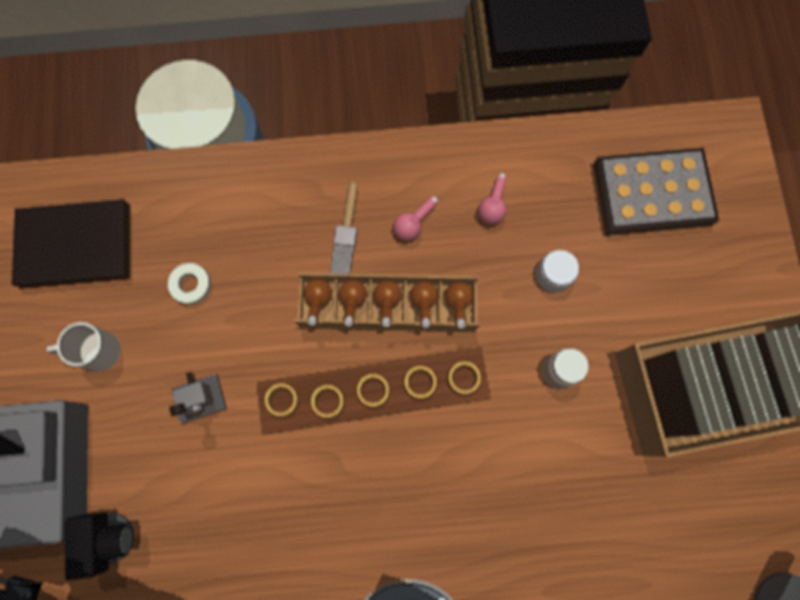

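View pics/side0.png

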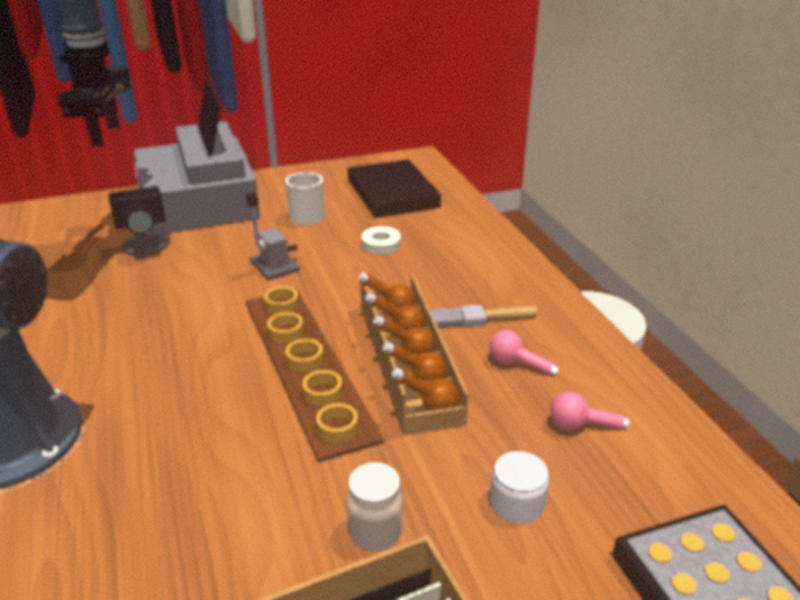

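The top view shows five amber flasks in the tray at about (318–459, 292). The five rings run from (281,400) to (464,378), the switch is at (197,397), and two pink decoys lie behind the tray. The side view agrees. Next I'll measure with colour masks in both views.

```bash
cat > h.py <<'E'
import numpy as np, cv2
from rig import bot, viewer
from scipy.optimize import least_squares
def cap(n):
    c=viewer.capture(n); c['bgr']=np.ascontiguousarray(c['frame'][:,:,::-1]); return c
def proj(c,P):
    P=np.atleast_2d(P); q=P@c['view'][:3,:3].T+c['view'][:3,3]
    return np.c_[c['fx']*q[:,0]/q[:,2]+c['cx'],c['fy']*q[:,1]/q[:,2]+c['cy']]
def back(c,uv,z):
    uv=np.atleast_2d(uv); R=c['view'][:3,:3]; o=-R.T@c['view'][:3,3]
    d=np.c_[(uv[:,0]-c['cx'])/c['fx'],(uv[:,1]-c['cy'])/c['fy'],np.ones(len(uv))]@R
    return o+d*((z-o[2])/d[:,2])[:,None]
def tri(cs,uvs):
    x0=back(cs[0],uvs[0],0.05)[0]
    r=least_squares(lambda X:np.concatenate([proj(c,X)[0]-u for c,u in zip(cs,uvs)]),x0); return r.x,np.abs(r.fun).max()
def blobs(mask,amin,amax):
    n,l,s,ce=cv2.connectedComponentsWithStats(mask.astype(np.uint8))
    return [(*np.round(ce[i],1),int(s[i,4]),int(s[i,2]),int(s[i,3])) for i in range(1,n) if amin<=s[i,4]<=amax]
E
python3 - <<'E'
from h import *
for n,(x0,x1,y0,y1) in (('top',(95,325,165,290)),('side',(150,310,165,300))):
    c=cap(n); hsv=cv2.cvtColor(c['bgr'],cv2.COLOR_BGR2HSV).astype(int)
    H,S,V=hsv[...,0],hsv[...,1],hsv[...,2]
    roi=np.zeros(H.shape,bool); roi[y0:y1,x0:x1]=1
    print(n)
    print('stop',[b for b in blobs(roi&(S<70)&(V>120),4,200)])
    print('gold',[b for b in blobs(roi&(H>=18)&(H<=32)&(S>110)&(V>110),15,900)])
    print('amber',[b for b in blobs(roi&(S>215)&(H<=12)&(V>60),60,900)])
    for p in ([(203,188),(180,256),(215,180)] if n=='top' else [(280,250),(180,189),(256,187)]): print(p,hsv[p[1],p[0]])
    cv2.imwrite(f'pics/{n}c.png',cv2.resize(c['bgr'][y0:y1,x0:x1],None,fx=3.45 if n=='top' else 4.4,fy=3.45 if n=='top' else 4.4,interpolation=cv2.INTER_CUBIC))
E
```

```text
top
stop [(np.float64(217.7), np.float64(169.5), 119, 13, 10), (np.float64(199.1), np.float64(204.5), 24, 5, 6), (np.float64(222.7), np.float64(204.7), 27, 6, 6), (np.float64(246.8), np.float64(205.3), 26, 5, 6), (np.float64(272.1), np.float64(205.8), 23, 5, 6), (np.float64(294.8), np.float64(206.4), 25, 5, 6), (np.float64(121.3), np.float64(252.9), 176, 19, 17)]
gold [(np.float64(296.4), np.float64(241.0), 134, 20, 20), (np.float64(268.3), np.float64(243.9), 145, 21, 21), (np.float64(238.1), np.float64(249.1), 142, 21, 20), (np.float64(179.2), np.float64(255.1), 138, 22, 20), (np.float64(209.1), np.float64(256.0), 139, 21, 20)]
amber []
(203, 188) [ 13 160 145]
(180, 256) [ 11 153 100]
(215, 180) [ 15 131 117]
side
stop [(np.float64(187.2), np.float64(167.3), 6, 5, 5), (np.float64(232.0), np.float64(177.0), 21, 5, 5), (np.float64(236.5), np.float64(189.9), 29, 6, 6), (np.float64(241.5), np.float64(204.6), 37, 8, 6), (np.float64(247.9), np.float64(221.7), 37, 7, 6), (np.float64(253.7), np.float64(238.3), 43, 8, 7), (np.float64(239.5), np.float64(297.9), 64, 22, 4)]
gold [(np.float64(186.5), np.float64(210.8), 743, 37, 53), (np.float64(211.0), np.float64(258.7), 662, 35, 46)]
amber []
(280, 250) [ 13 179 219]
(180, 189) [ 18 182 143]
(256, 187) [ 13 180 221]
```

View pics/topc.png

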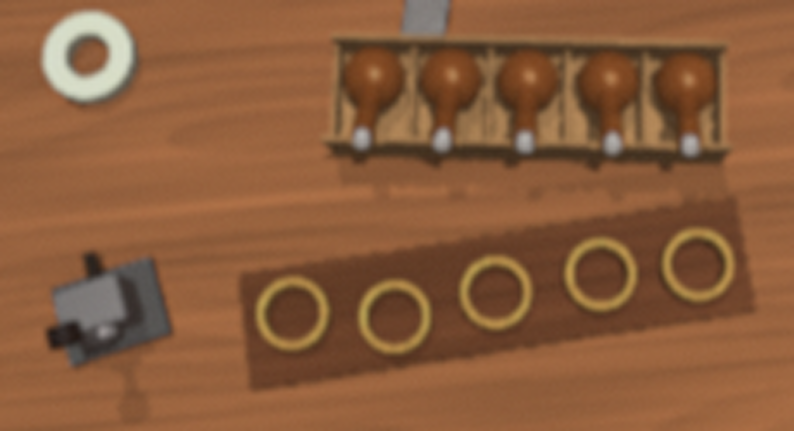

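```bash
python3 - <<'E'
from h import *
T=cap('top');S=cap('side')
st=np.array([(199.1,204.5),(222.7,204.7),(246.8,205.3),(272.1,205.8),(294.8,206.4)])
ss=np.array([(232,177),(236.5,189.9),(241.5,204.6),(247.9,221.7),(253.7,238.3)])
ba=np.array([(374,78),(449,80),(527,82),(609,83),(687,84)])/3.45+[95,165]-0.35
for i in range(5):
    X,e=tri([T,S],[st[i],ss[i]]); B=back(T,ba[i],0.033)[0]
    v=X-B; print('stop',X.round(4),'err',round(e,2),'ball',B.round(4),'len',np.linalg.norm(v).round(4),'elev',np.degrees(np.arcsin(v[2]/np.linalg.norm(v))).round(1),'yaw',np.degrees(np.arctan2(v[1],v[0])).round(1))
R=back(T,np.array([(179.2,255.1),(209.1,256.0),(238.1,249.1),(268.3,243.9),(296.4,241.0)]),0.032)
print('rings',R.round(4).tolist(),np.linalg.norm(np.diff(R,axis=0),axis=1).round(4))
# tray corners top of back wall z=.06 , front rail z=.078 from crop
tc=np.array([(336,40),(723,45),(332,148),(726,153)])/3.45+[95,165]-.35
print(back(T,tc[:2],.06).round(4).tolist(),back(T,tc[2:],.078).round(4).tolist())
sw=np.array([(63,336),(92,262),(52,288),(153,258),(172,333),(75,366)])/3.45+[95,165]-.35
print('roller',back(T,sw[:1],.155).round(4),'foot',back(T,sw[2:],.012).round(4).tolist())
rs=np.array([[256,203.]])*[1,1];
E
python3 - <<'E'
import sys; sys.path.insert(0,'.')
import cv2,numpy as np
b=np.load('pics/raw0.npz')['side'][110:270,140:320]
cv2.imwrite('pics/sidec.png',cv2.resize(b,None,fx=3.75,fy=3.75,interpolation=cv2.INTER_CUBIC))
E
```

```text
stop [0.5854 0.1223 0.0883] err 0.3 ball [0.6479 0.1132 0.033 ] len 0.0839 elev 41.2 yaw 171.8
stop [0.5776 0.0549 0.0896] err 0.09 ball [0.64   0.0477 0.033 ] len 0.0845 elev 42.1 yaw 173.4
stop [ 0.5692 -0.0137  0.09  ] err 0.04 ball [ 0.6318 -0.0204  0.033 ] len 0.0849 elev 42.2 yaw 173.9
stop [ 0.5615 -0.0857  0.0896] err 0.18 ball [ 0.6242 -0.0919  0.033 ] len 0.0847 elev 42.0 yaw 174.4
stop [ 0.5537 -0.1501  0.0903] err 0.21 ball [ 0.6169 -0.1599  0.033 ] len 0.0859 elev 41.9 yaw 171.2
rings [[0.4509, 0.1966, 0.032], [0.4402, 0.1096, 0.032], [0.4524, 0.0233, 0.032], [0.4593, -0.0664, 0.032], [0.4601, -0.1497, 0.032]] [0.0877 0.0871 0.0901 0.0833]
[[0.678, 0.141, 0.06], [0.6423, -0.1915, 0.06]] [[0.5799, 0.1478, 0.078], [0.545, -0.1801, 0.078]]
roller [[0.4382 0.3506 0.155 ]] foot [[0.4925, 0.4059, 0.012], [0.5104, 0.3177, 0.012], [0.4444, 0.3036, 0.012], [0.4241, 0.3874, 0.012]]
```

View pics/sidec.png

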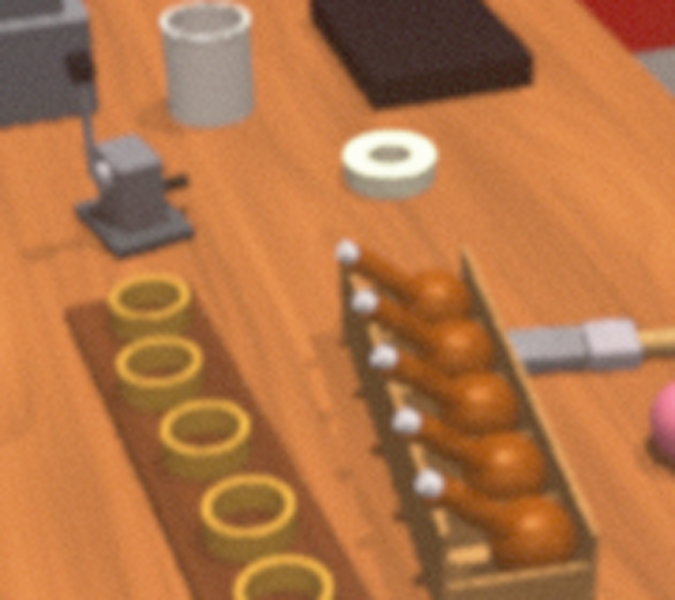

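Both views agree: the stoppers triangulate to 85 mm from the balls at about 41° elevation, and the rings are 83–90 mm apart. Next, a planner that prints relative rows.

```bash
cat > plan.py <<'E'
import numpy as np, json
from scipy.spatial.transform import Rotation as Ro, Slerp
from rig import bot
YAW=np.radians(-6.1); TX=np.array([np.cos(YAW),np.sin(YAW),0]); TY=np.array([-np.sin(YAW),np.cos(YAW),0]); Z=np.array([0,0,1.])
STOP=np.array([[.5854,.1223,.0883],[.5776,.0549,.0896],[.5692,-.0137,.09],[.5615,-.0857,.0896],[.5537,-.1501,.0903]])
BALL=np.array([[.6479,.1132,.033],[.64,.0477,.033],[.6318,-.0204,.033],[.6242,-.0919,.033],[.6169,-.1599,.033]])
RING=np.array([[.4509,.1966,0],[.4402,.1096,0],[.4524,.0233,0],[.4593,-.0664,0],[.4601,-.1497,0]])
T=np.radians(25)
def tool(tilt,yaw=YAW):
    x=np.array([-np.sin(yaw),np.cos(yaw),0]); f=np.array([np.cos(yaw),np.sin(yaw),0])
    z=np.sin(tilt)*f-np.cos(tilt)*Z; return np.c_[x,np.cross(z,x),z]
RG=tool(T)
def grasp(i,s=.050):
    G=STOP[i]*(s/.085)+BALL[i]*(1-s/.085); return G-.051*RG[:,2]
def place(i,elev=41.,s=.050,dz=.001,ring=None):
    """tool pose with the neck upright; neck makes elev in grasp"""
    Rp=tool(T-np.radians(90-elev)); C=(RING[i] if ring is None else ring)+[0,0,.0475+dz]
    return C+s*Z-.051*Rp[:,2],Rp
def plan(wps,start=None):
    """wps: (pos,R,grip,minrows)"""
    s=bot.read_state(); p,R=(np.array(s['position']),np.array(s['tcp_rot'])) if start is None else start
    rows=[]
    for pos,Rt,g,m in wps:
        pos=p if pos is None else np.array(pos); Rt=R if Rt is None else Rt
        dr=(Ro.from_matrix(R).inv()*Ro.from_matrix(Rt)).as_rotvec()
        n=max(m,int(np.ceil(np.linalg.norm(pos-p)/.049)),int(np.ceil(np.degrees(np.linalg.norm(dr))/8.5)))
        for k in range(1,n+1): rows.append((p+(pos-p)*k/n,R@Ro.from_rotvec(dr*k/n).as_matrix(),g))
        p,R=pos,Rt
    p,R=(np.array(s['position']),np.array(s['tcp_rot'])) if start is None else start
    for j in range(0,len(rows),8):
        out=[]
        for q,Q,g in rows[j:j+8]:
            o=np.round(R.T@(q-p)*100,2); v=np.round(np.degrees(Ro.from_matrix(R.T@Q).as_rotvec()),1)
            out.append({"rot":(v+0).tolist(),"offset":(o+0).tolist(),"gripper":g})
        print(json.dumps(out,separators=(',',':')))
        p,R=p+R@o/100,R@Ro.from_rotvec(np.radians(v)).as_matrix()
E
python3 - <<'E'
from plan import *
g=grasp(0); print(g,place(0)[0])
plan([(g-.10*RG[:,2],RG,.48,8)])
print(); plan([(g,RG,.48,5)],start=(g-.10*RG[:,2],RG))
E
```

```text
[0.5897038  0.12084331 0.11175111] [0.47152612 0.1943957  0.14509082]
[{"rot":[-1.9,0.2,-0.9],"offset":[-2.55,3.69,0.69],"gripper":0.48},{"rot":[-3.8,0.4,-1.9],"offset":[-5.11,7.38,1.38],"gripper":0.48},{"rot":[-5.8,0.6,-2.8],"offset":[-7.66,11.07,2.07],"gripper":0.48},{"rot":[-7.7,0.8,-3.8],"offset":[-10.22,14.76,2.76],"gripper":0.48},{"rot":[-9.6,1.1,-4.7],"offset":[-12.77,18.45,3.45],"gripper":0.48},{"rot":[-11.5,1.3,-5.6],"offset":[-15.33,22.14,4.14],"gripper":0.48},{"rot":[-13.4,1.5,-6.6],"offset":[-17.88,25.83,4.83],"gripper":0.48},{"rot":[-15.3,1.7,-7.5],"offset":[-20.44,29.52,5.52],"gripper":0.48}]
[{"rot":[-2.0,0.2,-0.9],"offset":[-3.03,3.03,1.51],"gripper":0.48},{"rot":[-3.9,0.4,-1.9],"offset":[-6.06,6.06,3.02],"gripper":0.48},{"rot":[-5.8,0.6,-2.8],"offset":[-9.09,9.08,4.53],"gripper":0.48},{"rot":[-7.7,0.8,-3.8],"offset":[-12.12,12.11,6.04],"gripper":0.48},{"rot":[-9.6,1.0,-4.7],"offset":[-15.15,15.14,7.55],"gripper":0.48}]

[{"rot":[0.0,0.0,0.0],"offset":[0.0,0.0,2.0],"gripper":0.48},{"rot":[0.0,0.0,0.0],"offset":[0.0,0.0,4.0],"gripper":0.48},{"rot":[0.0,0.0,0.0],"offset":[0.0,0.0,6.0],"gripper":0.48},{"rot":[0.0,0.0,0.0],"offset":[0.0,0.0,8.0],"gripper":0.48},{"rot":[0.0,0.0,0.0],"offset":[0.0,0.0,10.0],"gripper":0.48}]
```

Call:
arm_command:
  targets:
    - {"rot":[-8,0.8,-3.8],"offset":[-8,10,-1],"gripper":0.48}
    - {"rot":[-15,1.7,-7.5],"offset":[-22,30,-1],"gripper":0.48}
    - {"rot":[-15,1.7,-7.5],"offset":[-22,30,-1],"gripper":0.48}
    - {"rot":[-15,1.7,-7.5],"offset":[-22,30,-1],"gripper":0.48}
    - {"rot":[-15,1.7,-7.5],"offset":[-22,30,-1],"gripper":0.48}
    - {"rot":[-15,1.7,-7.5],"offset":[-22,30,-1],"gripper":0.48}
    - {"rot":[-15,1.7,-7.5],"offset":[-22,30,-1],"gripper":0.48}
    - {"rot":[-15,1.7,-7.5],"offset":[-22,30,-1],"gripper":0.48}

```text
time_s: 1.1
position: [0.4148, 0.286, 0.3026]
tcp_rot: [[0.192, 0.947, 0.258], [0.981, -0.188, -0.039], [0.012, 0.261, -0.965]]
force: [-1.0, 1.4, -0.0]
opening: 0.53
```

Run:
```python
from plan import *
print(bot.read_state()['position'])
g=grasp(0)
plan([(g-.10*RG[:,2],RG,.48,1),(g-.10*RG[:,2],RG,.48,2)])
```

```text
[0.41484385 0.28597444 0.30263014]
[{"rot":[-2.0,0.2,-1.0],"offset":[-2.67,2.6,2.75],"gripper":0.48},{"rot":[-3.9,0.4,-2.0],"offset":[-5.34,5.19,5.49],"gripper":0.48},{"rot":[-5.9,0.6,-2.9],"offset":[-8.0,7.79,8.24],"gripper":0.48},{"rot":[-7.9,0.8,-3.9],"offset":[-10.67,10.39,10.98],"gripper":0.48},{"rot":[-9.8,1.1,-4.9],"offset":[-13.34,12.98,13.73],"gripper":0.48},{"rot":[-9.8,1.1,-4.9],"offset":[-13.34,12.98,13.73],"gripper":0.48},{"rot":[-9.8,1.1,-4.9],"offset":[-13.34,12.98,13.73],"gripper":0.48}]
```

Call:
arm_command:
  targets:
    - {"rot":[-9.8,1.1,-4.9],"offset":[-13.34,12.98,13.73],"gripper":0.48}
    - {"rot":[-9.8,1.1,-4.9],"offset":[-13.34,12.98,13.73],"gripper":0.48}
    - {"rot":[-9.8,1.1,-4.9],"offset":[-13.34,12.98,13.73],"gripper":0.48}
    - {"rot":[-9.8,1.1,-4.9],"offset":[-13.34,12.98,13.73],"gripper":0.48}
    - {"rot":[-9.8,1.1,-4.9],"offset":[-13.34,12.98,13.73],"gripper":0.48}
    - {"rot":[-9.8,1.1,-4.9],"offset":[-13.34,12.98,13.73],"gripper":0.48}
    - {"rot":[-9.8,1.1,-4.9],"offset":[-13.34,12.98,13.73],"gripper":0.48}
    - {"rot":[-9.8,1.1,-4.9],"offset":[-13.34,12.98,13.73],"gripper":0.48}

```text
time_s: 1.9
position: [0.5455, 0.1294, 0.2021]
tcp_rot: [[0.102, 0.902, 0.419], [0.995, -0.093, -0.042], [0.001, 0.421, -0.907]]
force: [-0.8, 1.4, 0.2]
opening: 0.521
```

Run:
```python
from plan import *
from h import *
s=bot.read_state(); print(s['position'],np.round(s['tcp_rot'],3))
g=grasp(0)
plan([(g,RG,.48,5)])
c=cap('wrist')
im=c['bgr'].copy()
f=lambda P:tuple(int(v) for v in proj(c,P)[0].round())
for i in range(5):
    cv2.circle(im,f(STOP[i]),2,(255,0,0),-1); cv2.circle(im,f(BALL[i]),2,(0,255,0),-1)
cv2.imwrite('pics/w1.png',cv2.resize(im,None,fx=1.5,fy=1.5))
```

```text
[0.54548937 0.1294317  0.20212791] [[ 0.102  0.902  0.419]
 [ 0.995 -0.093 -0.042]
 [ 0.001  0.421 -0.907]]
[{"rot":[0.0,0.0,0.0],"offset":[-0.08,0.05,2.02],"gripper":0.48},{"rot":[0.0,-0.1,0.1],"offset":[-0.17,0.11,4.03],"gripper":0.48},{"rot":[-0.1,-0.1,0.1],"offset":[-0.25,0.16,6.05],"gripper":0.48},{"rot":[-0.1,-0.1,0.2],"offset":[-0.33,0.21,8.07],"gripper":0.48},{"rot":[-0.1,-0.2,0.2],"offset":[-0.41,0.26,10.09],"gripper":0.48}]
```

View pics/w1.png

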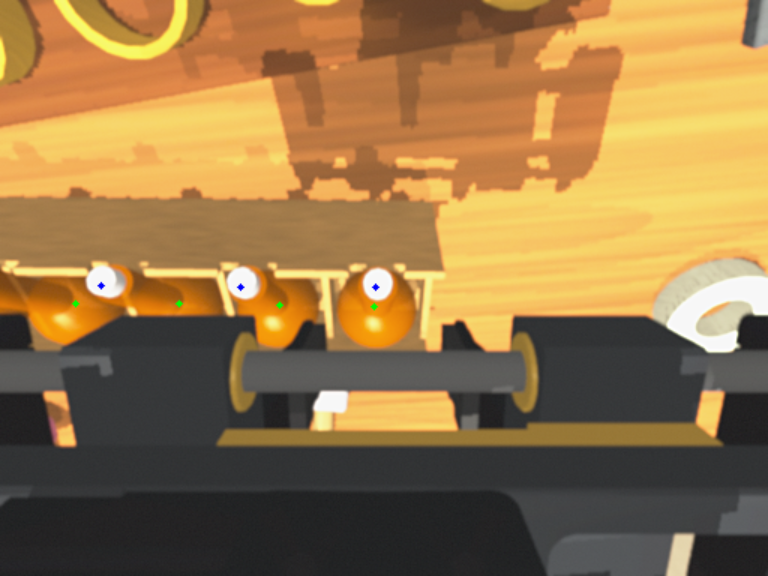

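The wrist view shows the projected stopper points landing on the stoppers, for example (376,287) against (378,283), so the estimates are good. Going in to grasp flask 1.

Call:
arm_command:
  targets:
    - {"rot":[0,0,0],"offset":[-0.2,0.1,4],"gripper":0.48}
    - {"rot":[0,0,0],"offset":[-0.3,0.2,7],"gripper":0.48}
    - {"rot":[0,-0.2,0.2],"offset":[-0.41,0.26,9],"gripper":0.48}
    - {"rot":[0,-0.2,0.2],"offset":[-0.41,0.26,10],"gripper":0.48}
    - {"rot":[0,-0.2,0.2],"offset":[-0.41,0.26,10],"gripper":0.48}

```text
time_s: 2.45
position: [0.5896, 0.1215, 0.1115]
tcp_rot: [[0.105, 0.903, 0.418], [0.994, -0.095, -0.045], [-0.001, 0.42, -0.907]]
force: [0.2, -0.5, 0.2]
opening: 0.52
```

Call:
arm_command:
  targets:
    - {"rot":[0,0,0],"offset":[0,0,0],"gripper":0.7}
    - {"rot":[0,0,0],"offset":[0,0,0],"gripper":0.85}
    - {"rot":[0,0,0],"offset":[0,0,0],"gripper":1}
    - {"rot":[0,0,0],"offset":[0,0,0],"gripper":1}
    - {"rot":[0,0,0],"offset":[0,0,0],"gripper":1}
    - {"rot":[0,0,0],"offset":[0,0,0],"gripper":1}

```text
time_s: 3.05
position: [0.5901, 0.1203, 0.1128]
tcp_rot: [[0.107, 0.901, 0.42], [0.994, -0.097, -0.046], [-0.0, 0.422, -0.907]]
force: [-2.6, 1.0, 5.5]
opening: 0.222
```

Run:
```python
from plan import *
s=bot.read_state(); p=np.array(s['position']); print(p,grasp(0),s['opening']*87,s['force'])
plan([(p+[0,0,.11],None,1,4)])
```

```text
[0.59006417 0.12026652 0.1128198 ] [0.5897038  0.12084331 0.11175111] 19.334609401236083 [-2.59827844  0.95212286  5.4608684 ]
[{"rot":[0.0,0.0,0.0],"offset":[0.0,1.16,-2.49],"gripper":1},{"rot":[0.0,0.0,0.0],"offset":[0.0,2.32,-4.99],"gripper":1},{"rot":[0.0,0.0,0.0],"offset":[0.0,3.48,-7.48],"gripper":1},{"rot":[0.0,0.0,0.0],"offset":[0.0,4.64,-9.97],"gripper":1}]
```

Call:
arm_command:
  targets:
    - {"rot":[0,0,0],"offset":[0,1,-2],"gripper":1}
    - {"rot":[0,0,0],"offset":[0,2.3,-5],"gripper":1}
    - {"rot":[0,0,0],"offset":[0,3.5,-7.5],"gripper":1}
    - {"rot":[0,0,0],"offset":[0,4.6,-10],"gripper":1}
    - {"rot":[0,0,0],"offset":[0,4.6,-10],"gripper":1}

```text
time_s: 3.55
position: [0.5915, 0.1205, 0.2261]
tcp_rot: [[0.107, 0.898, 0.426], [0.994, -0.097, -0.045], [0.001, 0.428, -0.904]]
force: [0.6, -0.8, -1.5]
opening: 0.224
```

Run:
```python
from plan import *
P,R=place(0); print(P,bot.read_state()['force'],bot.read_state()['opening'])
plan([(P+[0,0,.10],R,1,1)])
print();plan([(P+[0,0,.02],R,1,2)],start=(P+[0,0,.1],R))
```

```text
[0.47152612 0.1943957  0.14509082] [ 0.57660192 -0.7945788  -1.45653925] 0.2244370900407622
[{"rot":[8.2,0.0,0.0],"offset":[1.01,-1.78,-1.19],"gripper":1},{"rot":[16.4,0.0,0.0],"offset":[2.02,-3.56,-2.39],"gripper":1},{"rot":[24.7,0.0,0.0],"offset":[3.03,-5.34,-3.58],"gripper":1},{"rot":[32.9,0.0,0.0],"offset":[4.05,-7.12,-4.77],"gripper":1},{"rot":[41.1,0.0,0.0],"offset":[5.06,-8.9,-5.97],"gripper":1},{"rot":[49.3,0.0,-0.1],"offset":[6.07,-10.68,-7.16],"gripper":1}]

[{"rot":[0.0,0.0,0.0],"offset":[0.0,1.63,3.65],"gripper":1},{"rot":[0.0,0.0,0.0],"offset":[0.0,3.25,7.31],"gripper":1}]
```

Call:
arm_command:
  targets:
    - {"rot":[8.2,0,0],"offset":[1,-1.8,-1.2],"gripper":1}
    - {"rot":[16.4,0,0],"offset":[2,-3.6,-2.4],"gripper":1}
    - {"rot":[24.7,0,0],"offset":[3,-5.3,-3.6],"gripper":1}
    - {"rot":[32.9,0,0],"offset":[4,-7.1,-4.8],"gripper":1}
    - {"rot":[41.1,0,0],"offset":[5,-8.9,-6],"gripper":1}
    - {"rot":[49.3,0,-0.1],"offset":[6.07,-10.7,-7.2],"gripper":1}
    - {"rot":[49.3,0,-0.1],"offset":[6.07,-10.7,-7.2],"gripper":1}
    - {"rot":[49.3,0,-0.1],"offset":[6.07,-10.7,-7.2],"gripper":1}

```text
time_s: 4.35
position: [0.4697, 0.1939, 0.241]
tcp_rot: [[0.105, 0.906, -0.409], [0.994, -0.097, 0.042], [-0.002, -0.412, -0.911]]
force: [-0.5, -0.1, -1.2]
opening: 0.221
```

Run:
```python
from plan import *
from h import *
P,R=place(0); s=bot.read_state();print(np.array(s['position'])-P-[0,0,.1]); Rm=np.array(s['tcp_rot'])
B=np.array(s['position'])+.051*Rm[:,2]-.05*Rm@(R.T@Z); N=Rm@R.T@Z; print('pred ball',B,N)
S=cap('side'); im=S['bgr'].copy()
f=lambda P:tuple(int(v) for v in proj(S,P)[0].round())
u=f(B+.03*Z); x0,y0=u[0]-50,u[1]-60
im=cv2.resize(im[y0:y0+110,x0:x0+100],None,fx=5,fy=5,interpolation=cv2.INTER_CUBIC)
g=lambda P:tuple(int(v) for v in ((proj(S,P)[0]-[x0,y0])*5+2))
cv2.line(im,g(B),g(B+.09*N),(255,255,0),1); cv2.circle(im,g(B),int(28e-3*488/ (S['view']@np.r_[B,1])[2]*5),(255,255,0),1)
c=cap('top'); m=c['bgr']; u=proj(c,B)[0].astype(int); m=cv2.resize(m[u[1]-60:u[1]+50,u[0]-28:u[0]+28],None,fx=5,fy=5)
cv2.imwrite('pics/p1.png',np.hstack([im,m]))
```

```text
[-0.00177855 -0.00046221 -0.00410188]
pred ball [0.44859644 0.19598377 0.14450833] [0.00541251 0.00135057 0.99998444]
```

View pics/p1.png

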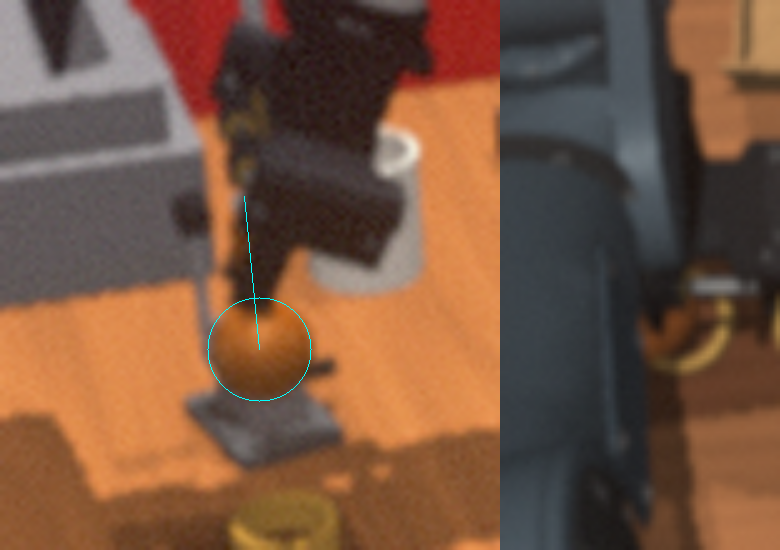

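The ball sits where predicted, with the circle matching at (260,350). Now lowering it into ring 1.

Run:
```python
from plan import *
P,R=place(0); print(bot.read_state()['position'],P)
plan([(P+[0,0,.03],R,1,2),(P,R,1,5)])
```

```text
[0.46967668 0.19378439 0.24188855] [0.47152612 0.1943957  0.14509082]
[{"rot":[-0.1,0.0,0.0],"offset":[0.04,1.45,3.01],"gripper":1},{"rot":[-0.3,0.1,0.0],"offset":[0.09,2.91,6.02],"gripper":1},{"rot":[-0.3,0.1,0.0],"offset":[0.09,3.16,6.56],"gripper":1},{"rot":[-0.3,0.1,0.0],"offset":[0.09,3.4,7.11],"gripper":1},{"rot":[-0.3,0.1,0.0],"offset":[0.09,3.65,7.66],"gripper":1},{"rot":[-0.3,0.1,0.0],"offset":[0.09,3.9,8.2],"gripper":1},{"rot":[-0.3,0.1,0.0],"offset":[0.09,4.14,8.75],"gripper":1}]
```

Call:
arm_command:
  targets:
    - {"rot":[-0.3,0.1,0],"offset":[0.04,1.45,3],"gripper":1}
    - {"rot":[-0.3,0.1,0],"offset":[0.09,2.9,6],"gripper":1}
    - {"rot":[-0.3,0.1,0],"offset":[0.09,3.3,7],"gripper":1}
    - {"rot":[-0.3,0.1,0],"offset":[0.09,3.7,7.8],"gripper":1}
    - {"rot":[-0.3,0.1,0],"offset":[0.09,4,8.4],"gripper":1}
    - {"rot":[-0.3,0.1,0],"offset":[0.09,4.1,8.7],"gripper":1}
    - {"rot":[-0.3,0.1,0],"offset":[0.09,4.1,8.7],"gripper":1}

```text
time_s: 5.15
position: [0.4713, 0.195, 0.1467]
tcp_rot: [[0.106, 0.908, -0.405], [0.994, -0.096, 0.044], [0.001, -0.407, -0.913]]
force: [0.3, -0.4, -0.3]
opening: 0.221
```

Run:
```python
from plan import *
P,R=place(0); s=bot.read_state(); print(np.array(s['position'])-P,s['force'],s['opening'])
```

```text
[-0.000267    0.00062161  0.00156581] [ 0.2931712  -0.38703439 -0.26781518] 0.2206960199120981
```

Call:
arm_command:
  targets:
    - {"rot":[0,0,0],"offset":[0,0.04,0.09],"gripper":1}
    - {"rot":[0,0,0],"offset":[0,0.08,0.18],"gripper":1}
    - {"rot":[0,0,0],"offset":[0,0.1,0.23],"gripper":1}
    - {"rot":[0,0,0],"offset":[0,0.1,0.23],"gripper":1}
    - {"rot":[0,0,0],"offset":[0,0.1,0.23],"gripper":1}

```text
time_s: 5.65
position: [0.4715, 0.1952, 0.1442]
tcp_rot: [[0.106, 0.908, -0.405], [0.994, -0.097, 0.045], [0.001, -0.407, -0.913]]
force: [0.7, 0.6, 2.4]
opening: 0.225
```

Call:
arm_command:
  targets:
    - {"rot":[0,0,0],"offset":[0,0,0],"gripper":0.74}
    - {"rot":[0,0,0],"offset":[0,0,0],"gripper":0.7}
    - {"rot":[0,0,0],"offset":[0,0,0],"gripper":0.6}
    - {"rot":[0,0,0],"offset":[0,0,0],"gripper":0.48}
    - {"rot":[0,0,0],"offset":[0,0,0],"gripper":0.48}
    - {"rot":[0,0,0],"offset":[0,0,-2],"gripper":0.48}
    - {"rot":[0,0,0],"offset":[0,0,-6],"gripper":0.48}
    - {"rot":[0,0,0],"offset":[0,0,-10],"gripper":0.48}

```text
time_s: 6.45
position: [0.5112, 0.1905, 0.2355]
tcp_rot: [[0.106, 0.907, -0.408], [0.994, -0.096, 0.044], [0.0, -0.411, -0.912]]
force: [1.8, -0.5, -0.1]
opening: 0.519
```

Run:
```python
from plan import *
from h import *
g=grasp(1); plan([(g-.1*RG[:,2],RG,.48,1)])
W=cap('wrist');S=cap('side')
B=RING[0]+[0,0,.0475]
def draw(c,x0,y0,w,h,k):
    im=cv2.resize(c['bgr'][y0:y0+h,x0:x0+w],None,fx=k,fy=k,interpolation=cv2.INTER_CUBIC)
    g=lambda P:tuple(int(v) for v in ((proj(c,P)[0]-[x0,y0]+.5)*k))
    cv2.line(im,g(B),g(B+.09*Z),(255,255,0),1); return im
u=proj(S,B+.04*Z)[0].astype(int)
a=draw(S,u[0]-32,u[1]-45,65,96,5); b=draw(W,0,0,512,384,.9)
o=np.zeros((480,800,3),np.uint8); o[:480,:325]=a; o[:345,330:330+461]=b
cv2.imwrite('pics/p2.png',o)
```

```text
[{"rot":[-8.2,0.0,0.0],"offset":[-2.13,0.87,0.2],"gripper":0.48},{"rot":[-16.4,0.0,0.0],"offset":[-4.27,1.73,0.4],"gripper":0.48},{"rot":[-24.6,0.0,0.0],"offset":[-6.4,2.6,0.6],"gripper":0.48},{"rot":[-32.8,0.0,0.0],"offset":[-8.54,3.47,0.8],"gripper":0.48},{"rot":[-41.0,0.0,0.0],"offset":[-10.67,4.33,1.0],"gripper":0.48},{"rot":[-49.3,0.0,0.0],"offset":[-12.81,5.2,1.2],"gripper":0.48}]Traceback (most recent call last):
  File "<stdin>", line 12, in <module>
ValueError: could not broadcast input array from shape (346,461,3) into shape (345,461,3)
```

Call:
arm_command:
  targets:
    - {"rot":[-8.2,0,0],"offset":[-2,0.8,-0.8],"gripper":0.48}
    - {"rot":[-16.4,0,0],"offset":[-4.3,1.7,0.4],"gripper":0.48}
    - {"rot":[-24.6,0,0],"offset":[-6.4,2.6,0.6],"gripper":0.48}
    - {"rot":[-32.8,0,0],"offset":[-8.5,3.5,0.8],"gripper":0.48}
    - {"rot":[-41,0,0],"offset":[-10.7,4.3,1],"gripper":0.48}
    - {"rot":[-49.3,0,0],"offset":[-12.8,5.2,1.2],"gripper":0.48}
    - {"rot":[-49.3,0,0],"offset":[-12.8,5.2,1.2],"gripper":0.48}
    - {"rot":[-49.3,0,0],"offset":[-12.8,5.2,1.2],"gripper":0.48}

```text
time_s: 7.35
position: [0.5391, 0.0587, 0.2019]
tcp_rot: [[0.107, 0.901, 0.419], [0.994, -0.098, -0.044], [0.001, 0.422, -0.907]]
force: [0.6, -0.7, -0.0]
opening: 0.52
```

```bash
cat > look.py <<'E'
from plan import *
from h import *
def look(name,i,j):
    """side crop of ring i, wrist frame; model lines in cyan"""
    W=cap('wrist');S=cap('side')
    def draw(c,x0,y0,w,h,k):
        im=cv2.resize(c['bgr'][y0:y0+h,x0:x0+w],(int(w*k),int(h*k)),interpolation=cv2.INTER_CUBIC)
        f=lambda P:tuple(int(v) for v in ((proj(c,P)[0]-[x0,y0]+.5)*k))
        B=RING[i]+[0,0,.0475]; cv2.line(im,f(B),f(B+.09*Z),(255,255,0),1)
        if j is not None: cv2.circle(im,f(STOP[j]),2,(255,0,0),-1)
        return im
    u=proj(S,RING[i]+[0,0,.0875])[0].astype(int)
    a=draw(S,u[0]-32,u[1]-45,65,96,5); b=draw(W,0,0,512,384,.9)
    o=np.zeros((480,800,3),np.uint8); o[:,:325]=a; o[:b.shape[0],330:330+b.shape[1]]=b
    cv2.imwrite(f'pics/{name}.png',o)
def stoppers():
    """auto: bright stopper blobs in side view"""
    S=cap('side'); h=cv2.cvtColor(S['bgr'],cv2.COLOR_BGR2HSV).astype(int)
    m=(h[...,1]<70)&(h[...,2]>110); m[:100]=0;m[:,:150]=0;m[290:]=0;m[:,310:]=0
    return blobs(m,4,60)
E
python3 - <<'E'
from look import *
g=grasp(1); print(np.array(bot.read_state()['position'])-g+.1*RG[:,2]); plan([(g,RG,.48,5)])
look('p2',0,1); print(stoppers())
E
```

```text
[-7.47079095e-04 -3.91094342e-05 -1.29202673e-03]
[{"rot":[0.0,0.0,0.0],"offset":[0.0,0.03,1.98],"gripper":0.48},{"rot":[0.0,0.0,0.0],"offset":[0.0,0.05,3.97],"gripper":0.48},{"rot":[0.0,0.0,-0.1],"offset":[0.0,0.08,5.95],"gripper":0.48},{"rot":[0.0,0.0,-0.1],"offset":[0.0,0.1,7.93],"gripper":0.48},{"rot":[-0.1,0.0,-0.1],"offset":[0.01,0.13,9.91],"gripper":0.48}]
[(np.float64(201.6), np.float64(103.8), 24, 8, 9), (np.float64(162.8), np.float64(139.8), 5, 3, 3), (np.float64(228.8), np.float64(140.7), 16, 5, 7), (np.float64(163.0), np.float64(164.4), 5, 5, 2), (np.float64(185.8), np.float64(169.1), 34, 9, 8), (np.float64(171.6), np.float64(173.7), 15, 4, 5), (np.float64(236.4), np.float64(189.7), 31, 6, 6), (np.float64(241.7), np.float64(204.6), 35, 8, 6), (np.float64(247.9), np.float64(221.6), 39, 8, 6), (np.float64(253.7), np.float64(238.4), 45, 8, 7)]
```

View pics/p2.png

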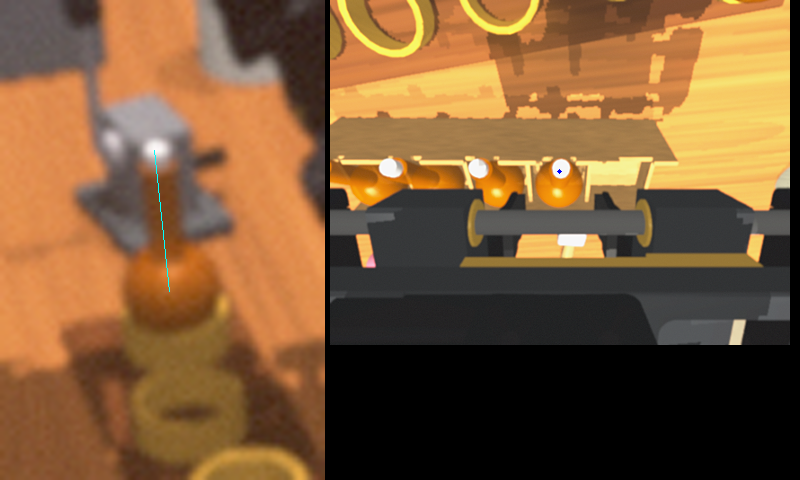

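Flask 1 stands upright, with its stopper at the model tip (153,150), and flask 2 is unmoved. Grasping flask 2.

Call:
arm_command:
  targets:
    - {"rot":[0,0,0],"offset":[0,0.05,4],"gripper":0.48}
    - {"rot":[0,0,0],"offset":[0,0.1,7],"gripper":0.48}
    - {"rot":[0,0,0],"offset":[0,0.13,9],"gripper":0.48}
    - {"rot":[0,0,0],"offset":[0,0.13,9.9],"gripper":0.48}
    - {"rot":[0,0,0],"offset":[0,0.13,9.9],"gripper":0.48}

```text
time_s: 8.0
position: [0.584, 0.0548, 0.1129]
tcp_rot: [[0.105, 0.9, 0.423], [0.994, -0.096, -0.044], [0.001, 0.425, -0.905]]
force: [-0.8, 0.3, 0.5]
opening: 0.522
```

Call:
arm_command:
  targets:
    - {"rot":[0,0,0],"offset":[0,0,0],"gripper":0.7}
    - {"rot":[0,0,0],"offset":[0,0,0],"gripper":0.85}
    - {"rot":[0,0,0],"offset":[0,0,0],"gripper":1}
    - {"rot":[0,0,0],"offset":[0,0,0],"gripper":1}
    - {"rot":[0,0,0],"offset":[0,0,0],"gripper":1}
    - {"rot":[0,0,0],"offset":[0,0,0],"gripper":1}

```text
time_s: 8.6
position: [0.5835, 0.0544, 0.1144]
tcp_rot: [[0.106, 0.899, 0.425], [0.994, -0.096, -0.044], [0.001, 0.427, -0.904]]
force: [-0.7, 1.4, 4.1]
opening: 0.22
```

Call:
arm_command:
  targets:
    - {"rot":[0,0,0],"offset":[0,1,-2],"gripper":1}
    - {"rot":[0,0,0],"offset":[0,2.3,-5],"gripper":1}
    - {"rot":[0,0,0],"offset":[0,3.5,-7.5],"gripper":1}
    - {"rot":[0,0,0],"offset":[0,4.6,-10],"gripper":1}
    - {"rot":[0,0,0],"offset":[0,4.6,-10],"gripper":1}

```text
time_s: 9.1
position: [0.5841, 0.0542, 0.2274]
tcp_rot: [[0.106, 0.896, 0.43], [0.994, -0.096, -0.045], [0.001, 0.433, -0.902]]
force: [0.8, -0.9, -1.9]
opening: 0.221
```

Run:
```python
from plan import *
P,R=place(1)
plan([(P+[0,0,.10],R,1,1)])
```

```text
[{"rot":[8.3,0.0,0.0],"offset":[0.66,-1.8,-1.19],"gripper":1},{"rot":[16.5,0.0,0.0],"offset":[1.33,-3.6,-2.38],"gripper":1},{"rot":[24.8,0.0,0.0],"offset":[1.99,-5.4,-3.57],"gripper":1},{"rot":[33.1,0.0,0.0],"offset":[2.66,-7.2,-4.75],"gripper":1},{"rot":[41.4,0.0,0.0],"offset":[3.32,-9.0,-5.94],"gripper":1},{"rot":[49.6,-0.1,0.0],"offset":[3.99,-10.8,-7.13],"gripper":1}]
```

Call:
arm_command:
  targets:
    - {"rot":[8.3,0,0],"offset":[0.7,-1.8,-1.2],"gripper":1}
    - {"rot":[16.5,0,0],"offset":[1.3,-3.6,-2.4],"gripper":1}
    - {"rot":[24.8,0,0],"offset":[2,-5.4,-3.6],"gripper":1}
    - {"rot":[33.1,0,0],"offset":[2.7,-7.2,-4.8],"gripper":1}
    - {"rot":[41.4,0,0],"offset":[3.3,-9,-5.9],"gripper":1}
    - {"rot":[49.6,0,0],"offset":[4,-10.8,-7.1],"gripper":1}
    - {"rot":[49.6,0,0],"offset":[4,-10.8,-7.1],"gripper":1}
    - {"rot":[49.6,0,0],"offset":[4,-10.8,-7.1],"gripper":1}

```text
time_s: 9.9
position: [0.4598, 0.1074, 0.2407]
tcp_rot: [[0.106, 0.906, -0.409], [0.994, -0.096, 0.044], [0.0, -0.411, -0.911]]
force: [0.7, 0.4, -1.7]
opening: 0.223
```

Run:
```python
from look import *
P,R=place(1)
plan([(P+[0,0,.03],R,1,2),(P,R,1,5)])
# ball circle check in side view
s=bot.read_state(); Rm=np.array(s['tcp_rot']); N=Rm@R.T@Z; B=np.array(s['position'])+.051*Rm[:,2]-.05*N
S=cap('side'); h=cv2.cvtColor(S['bgr'],cv2.COLOR_BGR2HSV).astype(int); u=proj(S,B)[0]; print('pred',B,u)
x,y=u.astype(int); np.save('pics/b.npy',S['bgr'][y-20:y+20,x-20:x+20])
print(h[y-16:y+17:2,x,:].tolist())
```

```text
[{"rot":[-0.1,0.0,0.0],"offset":[0.0,1.4,2.97],"gripper":1},{"rot":[-0.3,0.0,0.0],"offset":[0.01,2.8,5.94],"gripper":1},{"rot":[-0.3,0.0,0.0],"offset":[0.0,3.05,6.49],"gripper":1},{"rot":[-0.3,0.0,0.0],"offset":[0.0,3.29,7.03],"gripper":1},{"rot":[-0.3,0.0,0.0],"offset":[0.0,3.54,7.58],"gripper":1},{"rot":[-0.3,0.0,0.0],"offset":[0.0,3.79,8.13],"gripper":1},{"rot":[-0.3,0.0,0.0],"offset":[0.0,4.03,8.67],"gripper":1}]
pred [0.43864022 0.10972109 0.14426321] [177.3501635  170.67886169]
[[14, 121, 59], [12, 132, 60], [10, 143, 57], [11, 134, 59], [12, 151, 71], [13, 188, 134], [13, 186, 189], [14, 196, 183], [14, 212, 167], [13, 198, 152], [13, 208, 135], [14, 210, 129], [14, 196, 122], [13, 197, 131], [13, 209, 172], [13, 209, 179], [13, 204, 156]]
```

Call:
arm_command:
  targets:
    - {"rot":[-0.3,0,0],"offset":[0,1.4,3],"gripper":1}
    - {"rot":[-0.3,0,0],"offset":[0,2.8,6],"gripper":1}
    - {"rot":[-0.3,0,0],"offset":[0,3.3,7],"gripper":1}
    - {"rot":[-0.3,0,0],"offset":[0,3.7,7.8],"gripper":1}
    - {"rot":[-0.3,0,0],"offset":[0,3.9,8.3],"gripper":1}
    - {"rot":[-0.3,0,0],"offset":[0,4.1,8.7],"gripper":1}
    - {"rot":[-0.3,0,0],"offset":[0,4.1,8.7],"gripper":1}

```text
time_s: 10.65
position: [0.462, 0.1079, 0.1465]
tcp_rot: [[0.107, 0.909, -0.403], [0.994, -0.097, 0.045], [0.002, -0.405, -0.914]]
force: [1.0, 3.0, -1.0]
opening: 0.223
```

Call:
arm_command:
  targets:
    - {"rot":[0,0,0],"offset":[0,0.03,0.07],"gripper":1}
    - {"rot":[0,0,0],"offset":[0,0.06,0.13],"gripper":1}
    - {"rot":[0,0,0],"offset":[0,0.06,0.13],"gripper":1}

```text
time_s: 10.95
position: [0.4621, 0.108, 0.1459]
tcp_rot: [[0.107, 0.909, -0.403], [0.994, -0.097, 0.045], [0.002, -0.405, -0.914]]
force: [2.6, 3.0, 6.0]
opening: 0.22
```

Run:
```python
from plan import *
P,R=place(1); s=bot.read_state(); print(np.array(s['position'])-P,s['force'],s['opening'])
```

```text
[0.00124284 0.00064287 0.00082337] [2.55956771 2.95463391 5.96295288] 0.2197334576134382
```

Call:
arm_command:
  targets:
    - {"rot":[0,0,0],"offset":[0,0,0],"gripper":0.74}
    - {"rot":[0,0,0],"offset":[0,0,0],"gripper":0.7}
    - {"rot":[0,0,0],"offset":[0,0,0],"gripper":0.6}
    - {"rot":[0,0,0],"offset":[0,0,0],"gripper":0.48}
    - {"rot":[0,0,0],"offset":[0,0,0],"gripper":0.48}
    - {"rot":[0,0,0],"offset":[0,0,-2],"gripper":0.48}
    - {"rot":[0,0,0],"offset":[0,0,-6],"gripper":0.48}
    - {"rot":[0,0,0],"offset":[0,0,-10],"gripper":0.48}

```text
time_s: 11.75
position: [0.501, 0.1031, 0.2362]
tcp_rot: [[0.106, 0.907, -0.409], [0.994, -0.096, 0.044], [0.0, -0.411, -0.912]]
force: [1.5, -0.5, -0.3]
opening: 0.519
```

Run:
```python
from look import *
g=grasp(2); plan([(g-.1*RG[:,2],RG,.48,1)])
```

```text
[{"rot":[-8.2,0.0,0.0],"offset":[-1.82,0.87,0.21],"gripper":0.48},{"rot":[-16.4,0.0,0.0],"offset":[-3.63,1.73,0.42],"gripper":0.48},{"rot":[-24.6,0.0,0.0],"offset":[-5.45,2.6,0.63],"gripper":0.48},{"rot":[-32.8,0.0,0.0],"offset":[-7.26,3.47,0.84],"gripper":0.48},{"rot":[-41.1,0.0,0.0],"offset":[-9.08,4.34,1.04],"gripper":0.48},{"rot":[-49.3,0.0,0.0],"offset":[-10.89,5.2,1.25],"gripper":0.48}]
```

Call:
arm_command:
  targets:
    - {"rot":[-8.2,0,0],"offset":[-1.8,0.8,-0.8],"gripper":0.48}
    - {"rot":[-16.4,0,0],"offset":[-3.6,1.7,0.4],"gripper":0.48}
    - {"rot":[-24.6,0,0],"offset":[-5.4,2.6,0.6],"gripper":0.48}
    - {"rot":[-32.8,0,0],"offset":[-7.3,3.5,0.8],"gripper":0.48}
    - {"rot":[-41,0,0],"offset":[-9.1,4.3,1],"gripper":0.48}
    - {"rot":[-49.3,0,0],"offset":[-10.9,5.2,1.2],"gripper":0.48}
    - {"rot":[-49.3,0,0],"offset":[-10.9,5.2,1.2],"gripper":0.48}
    - {"rot":[-49.3,0,0],"offset":[-10.9,5.2,1.2],"gripper":0.48}

```text
time_s: 12.55
position: [0.5309, -0.0102, 0.2027]
tcp_rot: [[0.108, 0.901, 0.421], [0.994, -0.098, -0.044], [0.002, 0.423, -0.906]]
force: [1.1, 0.1, 0.3]
opening: 0.521
```

Run:
```python
from look import *
g=grasp(2); print(np.array(bot.read_state()['position'])-g+.1*RG[:,2]); plan([(g,RG,.48,5)])
look('p3',1,2); print(stoppers())
S=cap('side'); print([proj(S,RING[k]+[0,0,.1325])[0].round(1).tolist() for k in range(5)])
```

```text
[-0.00061756 -0.00048124 -0.00063614]
[{"rot":[0.0,0.0,0.0],"offset":[0.01,0.01,1.99],"gripper":0.48},{"rot":[0.0,0.0,0.0],"offset":[0.02,0.03,3.99],"gripper":0.48},{"rot":[0.0,0.0,-0.1],"offset":[0.03,0.04,5.98],"gripper":0.48},{"rot":[0.0,0.0,-0.1],"offset":[0.04,0.06,7.97],"gripper":0.48},{"rot":[0.0,0.0,-0.1],"offset":[0.05,0.07,9.97],"gripper":0.48}]
[(np.float64(187.2), np.float64(136.6), 50, 7, 13), (np.float64(162.8), np.float64(140.0), 6, 3, 3), (np.float64(163.0), np.float64(164.4), 5, 5, 2), (np.float64(171.4), np.float64(173.7), 19, 5, 5), (np.float64(241.5), np.float64(204.7), 39, 8, 6), (np.float64(247.7), np.float64(221.7), 39, 8, 6), (np.float64(253.7), np.float64(238.4), 45, 8, 7)]
[[175.7, 158.2], [178.4, 174.6], [190.6, 191.1], [202.5, 210.7], [212.3, 231.9]]
```

View pics/p3.png

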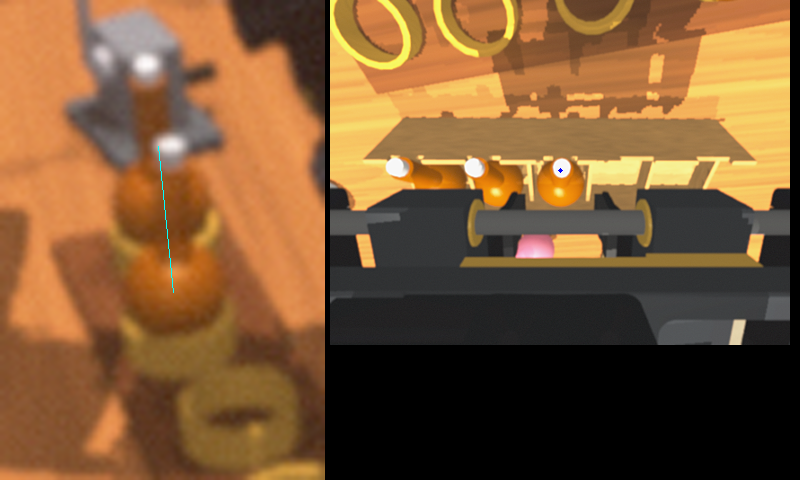

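Flask 2 leans about 4° to the right in the side view: its stopper is at (170,148) against a model tip at (157,147). I'll fix that at the end. Grasping flask 3, which is unmoved.

Call:
arm_command:
  targets:
    - {"rot":[0,0,0],"offset":[0,0,4],"gripper":0.48}
    - {"rot":[0,0,0],"offset":[0,0,7],"gripper":0.48}
    - {"rot":[0,0,0],"offset":[0.05,0.07,9],"gripper":0.48}
    - {"rot":[0,0,0],"offset":[0.05,0.07,10],"gripper":0.48}
    - {"rot":[0,0,0],"offset":[0.05,0.07,10],"gripper":0.48}

```text
time_s: 13.25
position: [0.576, -0.0132, 0.112]
tcp_rot: [[0.106, 0.9, 0.423], [0.994, -0.096, -0.043], [0.002, 0.425, -0.905]]
force: [0.1, -0.4, -0.2]
opening: 0.524
```

Call:
arm_command:
  targets:
    - {"rot":[0,0,0],"offset":[0,0,0],"gripper":0.7}
    - {"rot":[0,0,0],"offset":[0,0,0],"gripper":0.85}
    - {"rot":[0,0,0],"offset":[0,0,0],"gripper":1}
    - {"rot":[0,0,0],"offset":[0,0,0],"gripper":1}
    - {"rot":[0,0,0],"offset":[0,0,0],"gripper":1}
    - {"rot":[0,0,0],"offset":[0,0,0],"gripper":1}

```text
time_s: 13.85
position: [0.5753, -0.0138, 0.1139]
tcp_rot: [[0.106, 0.899, 0.424], [0.994, -0.096, -0.045], [0.001, 0.427, -0.904]]
force: [-1.6, 0.5, 3.8]
opening: 0.222
```

Call:
arm_command:
  targets:
    - {"rot":[0,0,0],"offset":[0,1,-2],"gripper":1}
    - {"rot":[0,0,0],"offset":[0,2.3,-5],"gripper":1}
    - {"rot":[0,0,0],"offset":[0,3.5,-7.5],"gripper":1}
    - {"rot":[0,0,0],"offset":[0,4.6,-10],"gripper":1}
    - {"rot":[0,0,0],"offset":[0,4.6,-10],"gripper":1}

```text
time_s: 14.35
position: [0.576, -0.0141, 0.2273]
tcp_rot: [[0.106, 0.896, 0.43], [0.994, -0.095, -0.046], [-0.0, 0.433, -0.901]]
force: [-0.0, -0.8, -0.6]
opening: 0.223
```

Run:
```python
from plan import *
P,R=place(2,elev=42.5)
plan([(P+[0,0,.10],R,1,1)])
```

```text
[{"rot":[8.0,0.0,0.0],"offset":[0.4,-1.48,-1.05],"gripper":1},{"rot":[16.1,0.0,0.0],"offset":[0.8,-2.96,-2.1],"gripper":1},{"rot":[24.1,0.0,0.0],"offset":[1.2,-4.44,-3.15],"gripper":1},{"rot":[32.1,0.0,0.0],"offset":[1.6,-5.92,-4.2],"gripper":1},{"rot":[40.1,0.0,0.0],"offset":[2.01,-7.4,-5.25],"gripper":1},{"rot":[48.2,0.0,0.0],"offset":[2.41,-8.88,-6.3],"gripper":1}]
```

Call:
arm_command:
  targets:
    - {"rot":[8,0,0],"offset":[0.4,-1.5,-1],"gripper":1}
    - {"rot":[16,0,0],"offset":[0.8,-3,-2.1],"gripper":1}
    - {"rot":[24,0,0],"offset":[1.2,-4.4,-3.1],"gripper":1}
    - {"rot":[32,0,0],"offset":[1.6,-5.9,-4.2],"gripper":1}
    - {"rot":[40,0,0],"offset":[2,-7.4,-5.2],"gripper":1}
    - {"rot":[48.2,0,0],"offset":[2.4,-8.9,-6.3],"gripper":1}
    - {"rot":[48.2,0,0],"offset":[2.4,-8.9,-6.3],"gripper":1}
    - {"rot":[48.2,0,0],"offset":[2.4,-8.9,-6.3],"gripper":1}

```text
time_s: 15.15
position: [0.4703, 0.0216, 0.2411]
tcp_rot: [[0.106, 0.916, -0.387], [0.994, -0.097, 0.043], [0.001, -0.389, -0.921]]
force: [-0.0, -0.3, -0.8]
opening: 0.221
```

Run:
```python
from look import *
P,R=place(2,elev=42.5)
plan([(P+[0,0,.03],R,1,2),(P,R,1,5)])
s=bot.read_state(); Rm=np.array(s['tcp_rot']); N=Rm@R.T@Z; B=np.array(s['position'])+.051*Rm[:,2]-.05*N
S=cap('side'); u=proj(S,B)[0]; print('pred',B,u, 'ringpix',proj(S,RING[2]+[0,0,.034])[0])
x0,y0=(u-[40,60]).astype(int); im=cv2.resize(S['bgr'][y0:y0+110,x0:x0+90],None,fx=5,fy=5,interpolation=cv2.INTER_CUBIC)
f=lambda X:tuple(int(v) for v in ((proj(S,X)[0]-[x0,y0]+.5)*5))
cv2.circle(im,f(B),int(.028*488/(S['view']@np.r_[B,1])[2]*5),(255,255,0),1)
a=np.linspace(0,2*np.pi,60); C=np.array([f(RING[2]+[.0245*np.cos(t),.0245*np.sin(t),.034]) for t in a]); cv2.polylines(im,[C],True,(255,0,0),1)
cv2.imwrite('pics/p4.png',im)
```

```text
[{"rot":[-0.2,0.0,0.0],"offset":[-0.01,1.35,2.99],"gripper":1},{"rot":[-0.4,-0.1,0.1],"offset":[-0.03,2.69,5.97],"gripper":1},{"rot":[-0.4,-0.1,0.1],"offset":[-0.03,2.93,6.53],"gripper":1},{"rot":[-0.4,-0.1,0.1],"offset":[-0.03,3.16,7.08],"gripper":1},{"rot":[-0.4,-0.1,0.1],"offset":[-0.03,3.39,7.63],"gripper":1},{"rot":[-0.4,-0.1,0.1],"offset":[-0.03,3.63,8.18],"gripper":1},{"rot":[-0.4,-0.1,0.1],"offset":[-0.03,3.86,8.74],"gripper":1}]
pred [0.45018776 0.02385223 0.14414765] [189.34262385 187.06759673] ringpix [193.48317386 223.61282661]
```

View pics/p4.png

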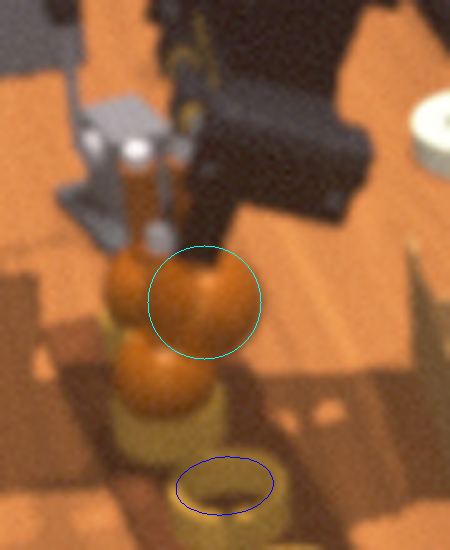

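Call:
arm_command:
  targets:
    - {"rot":[-0.3,0,0],"offset":[0,1.3,3],"gripper":1}
    - {"rot":[-0.4,0,0],"offset":[0,2.7,6],"gripper":1}
    - {"rot":[-0.4,0,0],"offset":[0,3.1,7],"gripper":1}
    - {"rot":[-0.4,0,0],"offset":[0,3.5,7.8],"gripper":1}
    - {"rot":[-0.4,0,0],"offset":[0,3.7,8.3],"gripper":1}
    - {"rot":[-0.4,0,0],"offset":[0,3.85,8.7],"gripper":1}
    - {"rot":[-0.4,0,0],"offset":[0,3.85,8.7],"gripper":1}

```text
time_s: 15.9
position: [0.4718, 0.0214, 0.1476]
tcp_rot: [[0.106, 0.918, -0.381], [0.994, -0.098, 0.042], [0.001, -0.383, -0.924]]
force: [-0.5, 0.1, -0.6]
opening: 0.222
```

Call:
arm_command:
  targets:
    - {"rot":[0,0,0],"offset":[0,0.02,0.03],"gripper":1}
    - {"rot":[0,0,0],"offset":[0,0.02,0.05],"gripper":1}

```text
time_s: 16.1
position: [0.4719, 0.0215, 0.1474]
tcp_rot: [[0.106, 0.919, -0.381], [0.994, -0.098, 0.041], [0.001, -0.383, -0.924]]
force: [-0.1, -0.6, -1.3]
opening: 0.219
```

Run:
```python
from plan import *
P,R=place(2,42.5); s=bot.read_state(); print(np.array(s['position'])-P,s['force'],s['moment'])
```

```text
[7.83644881e-05 2.36316973e-04 1.75134480e-03] [-0.13991946 -0.61996037 -1.31000572] [-0.02983383 -0.33749243 -0.02630935]
```

Call:
arm_command:
  targets:
    - {"rot":[0,0,0],"offset":[0,0.04,0.09],"gripper":1}
    - {"rot":[0,0,0],"offset":[0,0.07,0.16],"gripper":1}
    - {"rot":[0,0,0],"offset":[0,0.07,0.16],"gripper":1}

```text
time_s: 16.4
position: [0.4721, 0.0216, 0.1455]
tcp_rot: [[0.107, 0.919, -0.381], [0.994, -0.098, 0.042], [0.001, -0.383, -0.924]]
force: [2.0, 2.6, 2.7]
opening: 0.219
```

Call:
arm_command:
  targets:
    - {"rot":[0,0,0],"offset":[0,0,0],"gripper":0.74}
    - {"rot":[0,0,0],"offset":[0,0,0],"gripper":0.7}
    - {"rot":[0,0,0],"offset":[0,0,0],"gripper":0.6}
    - {"rot":[0,0,0],"offset":[0,0,0],"gripper":0.48}
    - {"rot":[0,0,0],"offset":[0,0,0],"gripper":0.48}
    - {"rot":[0,0,0],"offset":[0,0,-2],"gripper":0.48}
    - {"rot":[0,0,0],"offset":[0,0,-6],"gripper":0.48}
    - {"rot":[0,0,0],"offset":[0,0,-10],"gripper":0.48}

```text
time_s: 17.2
position: [0.5094, 0.0174, 0.238]
tcp_rot: [[0.106, 0.917, -0.384], [0.994, -0.098, 0.042], [0.001, -0.387, -0.922]]
force: [0.8, -0.8, -0.8]
opening: 0.516
```

Run:
```python
from look import *
g=grasp(3); plan([(g-.1*RG[:,2],RG,.48,1)])
```

```text
[{"rot":[-8.0,0.0,0.0],"offset":[-1.61,0.61,0.37],"gripper":0.48},{"rot":[-15.9,0.0,0.0],"offset":[-3.23,1.21,0.75],"gripper":0.48},{"rot":[-23.9,0.0,0.0],"offset":[-4.84,1.82,1.12],"gripper":0.48},{"rot":[-31.8,0.0,0.0],"offset":[-6.45,2.43,1.49],"gripper":0.48},{"rot":[-39.8,-0.1,0.0],"offset":[-8.07,3.03,1.86],"gripper":0.48},{"rot":[-47.8,-0.1,0.0],"offset":[-9.68,3.64,2.24],"gripper":0.48}]
```

Call:
arm_command:
  targets:
    - {"rot":[-8,0,0],"offset":[-1.5,0.6,-0.6],"gripper":0.48}
    - {"rot":[-16,0,0],"offset":[-3.2,1.2,0.6],"gripper":0.48}
    - {"rot":[-24,0,0],"offset":[-4.8,1.8,1.1],"gripper":0.48}
    - {"rot":[-32,0,0],"offset":[-6.5,2.4,1.5],"gripper":0.48}
    - {"rot":[-40,0,0],"offset":[-8.1,3,1.9],"gripper":0.48}
    - {"rot":[-47.8,0,0],"offset":[-9.7,3.6,2.2],"gripper":0.48}
    - {"rot":[-47.8,0,0],"offset":[-9.7,3.6,2.2],"gripper":0.48}
    - {"rot":[-47.8,0,0],"offset":[-9.7,3.6,2.2],"gripper":0.48}

```text
time_s: 18.0
position: [0.5225, -0.0821, 0.2024]
tcp_rot: [[0.109, 0.9, 0.421], [0.994, -0.1, -0.044], [0.002, 0.423, -0.906]]
force: [-0.2, 0.3, -0.4]
opening: 0.519
```

Run:
```python
from look import *
g=grasp(3); print(np.array(bot.read_state()['position'])-g+.1*RG[:,2]); plan([(g,RG,.48,5)])
look('p5',2,3); print(stoppers())
S=cap('side'); print([proj(S,RING[k]+[0,0,.1325])[0].round(1).tolist() for k in range(5)])
```

```text
[-0.00134813 -0.00063661 -0.00078549]
[{"rot":[0.0,0.0,0.0],"offset":[0.01,0.03,2.0],"gripper":0.48},{"rot":[0.0,0.0,-0.1],"offset":[0.03,0.06,3.99],"gripper":0.48},{"rot":[0.0,0.0,-0.1],"offset":[0.04,0.08,5.99],"gripper":0.48},{"rot":[0.0,0.0,-0.2],"offset":[0.05,0.11,7.99],"gripper":0.48},{"rot":[0.0,-0.1,-0.2],"offset":[0.07,0.14,9.98],"gripper":0.48}]
[(np.float64(162.6), np.float64(139.1), 10, 4, 6), (np.float64(163.0), np.float64(164.4), 5, 5, 2), (np.float64(239.6), np.float64(169.5), 27, 6, 10), (np.float64(171.0), np.float64(173.5), 22, 5, 6), (np.float64(191.0), np.float64(190.7), 22, 5, 6), (np.float64(247.9), np.float64(221.6), 39, 8, 6), (np.float64(254.0), np.float64(238.2), 41, 7, 7)]
[[175.7, 158.2], [178.4, 174.6], [190.6, 191.1], [202.5, 210.7], [212.3, 231.9]]
```

View pics/p5.png

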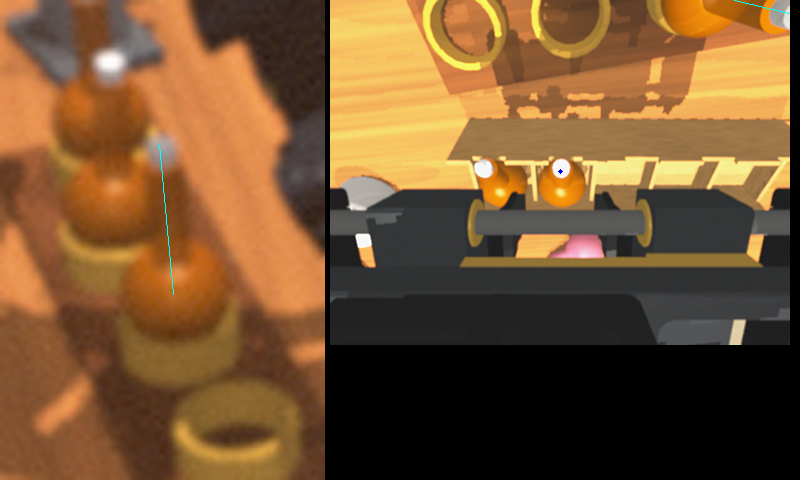

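Flask 3 is upright, with its stopper at (161,150) on the model line, and flask 4 is in place. Grasping it.

Call:
arm_command:
  targets:
    - {"rot":[0,0,0],"offset":[0,0,4],"gripper":0.48}
    - {"rot":[0,0,0],"offset":[0,0.1,7],"gripper":0.48}
    - {"rot":[0,0,0],"offset":[0.07,0.14,9],"gripper":0.48}
    - {"rot":[0,0,-0.2],"offset":[0.07,0.14,10],"gripper":0.48}
    - {"rot":[0,0,-0.2],"offset":[0.07,0.14,10],"gripper":0.48}

```text
time_s: 18.7
position: [0.5697, -0.0849, 0.1131]
tcp_rot: [[0.102, 0.901, 0.421], [0.995, -0.092, -0.043], [-0.0, 0.424, -0.906]]
force: [-1.5, 0.1, 1.1]
opening: 0.52
```

Call:
arm_command:
  targets:
    - {"rot":[0,0,0],"offset":[0,0,0],"gripper":0.7}
    - {"rot":[0,0,0],"offset":[0,0,0],"gripper":0.85}
    - {"rot":[0,0,0],"offset":[0,0,0],"gripper":1}
    - {"rot":[0,0,0],"offset":[0,0,0],"gripper":1}
    - {"rot":[0,0,0],"offset":[0,0,0],"gripper":1}
    - {"rot":[0,0,0],"offset":[0,0,0],"gripper":1}

```text
time_s: 19.3
position: [0.5687, -0.0856, 0.1148]
tcp_rot: [[0.104, 0.9, 0.423], [0.995, -0.093, -0.045], [-0.001, 0.425, -0.905]]
force: [-1.4, 1.1, 4.8]
opening: 0.222
```

Call:
arm_command:
  targets:
    - {"rot":[0,0,0],"offset":[0,1,-2],"gripper":1}
    - {"rot":[0,0,0],"offset":[0,2.3,-5],"gripper":1}
    - {"rot":[0,0,0],"offset":[0,3.5,-7.5],"gripper":1}
    - {"rot":[0,0,0],"offset":[0,4.6,-10],"gripper":1}
    - {"rot":[0,0,0],"offset":[0,4.6,-10],"gripper":1}

```text
time_s: 19.8
position: [0.5694, -0.086, 0.228]
tcp_rot: [[0.103, 0.898, 0.428], [0.995, -0.091, -0.047], [-0.004, 0.431, -0.902]]
force: [0.9, 0.0, -1.2]
opening: 0.224
```

```bash
sed -i 's/^T=np/RING[3:]+=[.001,.001,0]\nT=np/' plan.py
python3 - <<'E'
from plan import *
P,R=place(3,elev=42.5); print(bot.read_state()['opening'])
plan([(P+[0,0,.10],R,1,1)])
E
```

```text
0.2244044991316351
[{"rot":[8.0,0.0,0.0],"offset":[0.15,-1.24,-0.92],"gripper":1},{"rot":[16.0,0.1,0.1],"offset":[0.3,-2.49,-1.84],"gripper":1},{"rot":[24.0,0.1,0.1],"offset":[0.46,-3.73,-2.76],"gripper":1},{"rot":[32.0,0.1,0.1],"offset":[0.61,-4.98,-3.68],"gripper":1},{"rot":[40.0,0.2,0.2],"offset":[0.76,-6.22,-4.6],"gripper":1},{"rot":[48.0,0.2,0.2],"offset":[0.91,-7.47,-5.52],"gripper":1}]
```

Call:
arm_command:
  targets:
    - {"rot":[8,0,0],"offset":[0.2,-1.2,-0.9],"gripper":1}
    - {"rot":[16,0.1,0.1],"offset":[0.3,-2.5,-1.8],"gripper":1}
    - {"rot":[24,0.1,0.1],"offset":[0.5,-3.7,-2.8],"gripper":1}
    - {"rot":[32,0.1,0.1],"offset":[0.6,-5,-3.7],"gripper":1}
    - {"rot":[40,0.2,0.2],"offset":[0.8,-6.2,-4.6],"gripper":1}
    - {"rot":[48,0.2,0.2],"offset":[0.9,-7.5,-5.5],"gripper":1}
    - {"rot":[48,0.2,0.2],"offset":[0.9,-7.5,-5.5],"gripper":1}
    - {"rot":[48,0.2,0.2],"offset":[0.9,-7.5,-5.5],"gripper":1}

```text
time_s: 20.6
position: [0.4782, -0.0667, 0.2408]
tcp_rot: [[0.106, 0.917, -0.386], [0.994, -0.096, 0.045], [0.004, -0.388, -0.922]]
force: [0.5, 0.6, -1.2]
opening: 0.219
```

Run:
```python
from look import *
P,R=place(3,elev=42.5)
plan([(P+[0,0,.03],R,1,2),(P,R,1,1)])
```

```text
[{"rot":[-0.2,-0.1,0.0],"offset":[-0.04,1.34,2.97],"gripper":1},{"rot":[-0.3,-0.2,0.1],"offset":[-0.09,2.67,5.94],"gripper":1},{"rot":[-0.3,-0.2,0.1],"offset":[-0.1,3.84,8.71],"gripper":1}]
```

Call:
arm_command:
  targets:
    - {"rot":[-0.2,-0.1,0],"offset":[0,1.3,3],"gripper":1}
    - {"rot":[-0.3,-0.2,0],"offset":[-0.1,2.7,6],"gripper":1}
    - {"rot":[-0.3,-0.2,0.1],"offset":[-0.1,3.1,7],"gripper":1}
    - {"rot":[-0.3,-0.2,0.1],"offset":[-0.1,3.5,7.8],"gripper":1}
    - {"rot":[-0.3,-0.2,0.1],"offset":[-0.1,3.7,8.4],"gripper":1}
    - {"rot":[-0.3,-0.2,0.1],"offset":[-0.1,3.87,8.8],"gripper":1}
    - {"rot":[-0.3,-0.2,0.1],"offset":[-0.1,3.87,8.8],"gripper":1}

```text
time_s: 21.3
position: [0.4801, -0.0682, 0.1465]
tcp_rot: [[0.107, 0.919, -0.38], [0.994, -0.099, 0.039], [-0.002, -0.382, -0.924]]
force: [-0.0, -0.4, -2.5]
opening: 0.223
```

Run:
```python
from plan import *
P,R=place(3,42.5); s=bot.read_state(); print(np.array(s['position'])-P,s['force'],s['moment'])
```

```text
[ 0.00039591 -0.0007254   0.0008573 ] [-0.03961236 -0.43450209 -2.45550561] [-0.12344004 -0.37474133  0.04550973]
```

Call:
arm_command:
  targets:
    - {"rot":[0,0,0],"offset":[0.05,0.03,0.07],"gripper":1}
    - {"rot":[0,0,0],"offset":[0.05,0.05,0.13],"gripper":1}
    - {"rot":[0,0,0],"offset":[0.05,0.05,0.13],"gripper":1}

```text
time_s: 21.6
position: [0.4803, -0.068, 0.1457]
tcp_rot: [[0.106, 0.919, -0.38], [0.994, -0.099, 0.038], [-0.003, -0.382, -0.924]]
force: [1.1, -3.2, 5.7]
opening: 0.22
```

Call:
arm_command:
  targets:
    - {"rot":[0,0,0],"offset":[0,0,0],"gripper":0.74}
    - {"rot":[0,0,0],"offset":[0,0,0],"gripper":0.7}
    - {"rot":[0,0,0],"offset":[0,0,0],"gripper":0.6}
    - {"rot":[0,0,0],"offset":[0,0,0],"gripper":0.48}
    - {"rot":[0,0,0],"offset":[0,0,0],"gripper":0.48}
    - {"rot":[0,0,0],"offset":[0,0,-2],"gripper":0.48}
    - {"rot":[0,0,0],"offset":[0,0,-6],"gripper":0.48}
    - {"rot":[0,0,0],"offset":[0,0,-10],"gripper":0.48}

```text
time_s: 22.4
position: [0.5173, -0.0711, 0.2375]
tcp_rot: [[0.107, 0.917, -0.385], [0.994, -0.099, 0.041], [-0.001, -0.387, -0.922]]
force: [0.1, -0.6, 0.2]
opening: 0.518
```

Run:
```python
from look import *
g=grasp(4); plan([(g-.1*RG[:,2],RG,.48,1)])
```

```text
[{"rot":[-8.0,0.0,0.0],"offset":[-1.27,0.33,0.48],"gripper":0.48},{"rot":[-15.9,0.0,0.0],"offset":[-2.53,0.66,0.95],"gripper":0.48},{"rot":[-23.9,0.0,0.0],"offset":[-3.8,0.99,1.43],"gripper":0.48},{"rot":[-31.8,0.0,0.0],"offset":[-5.06,1.31,1.9],"gripper":0.48},{"rot":[-39.8,0.0,0.0],"offset":[-6.33,1.64,2.38],"gripper":0.48},{"rot":[-47.8,0.0,0.0],"offset":[-7.59,1.97,2.85],"gripper":0.48}]
```

Call:
arm_command:
  targets:
    - {"rot":[-8,0,0],"offset":[-1.2,0.3,-0.5],"gripper":0.48}
    - {"rot":[-16,0,0],"offset":[-2.5,0.7,0.6],"gripper":0.48}
    - {"rot":[-24,0,0],"offset":[-3.8,1,1.4],"gripper":0.48}
    - {"rot":[-32,0,0],"offset":[-5,1.3,1.9],"gripper":0.48}
    - {"rot":[-40,0,0],"offset":[-6.3,1.6,2.4],"gripper":0.48}
    - {"rot":[-47.8,0,0],"offset":[-7.6,2,2.8],"gripper":0.48}
    - {"rot":[-47.8,0,0],"offset":[-7.6,2,2.8],"gripper":0.48}
    - {"rot":[-47.8,0,0],"offset":[-7.6,2,2.8],"gripper":0.48}

```text
time_s: 23.2
position: [0.5155, -0.1478, 0.2027]
tcp_rot: [[0.11, 0.9, 0.421], [0.994, -0.1, -0.046], [0.001, 0.423, -0.906]]
force: [-0.1, 1.0, 0.5]
opening: 0.519
```

Run:
```python
from look import *
g=grasp(4); print(np.array(bot.read_state()['position'])-g+.1*RG[:,2]); plan([(g,RG,.48,1)])
look('p6',3,4); print(stoppers())
```

```text
[-0.00076749 -0.00046144 -0.00088727]
[{"rot":[0.0,0.0,-0.1],"offset":[0.02,0.03,3.32],"gripper":0.48},{"rot":[0.0,0.0,-0.1],"offset":[0.04,0.06,6.63],"gripper":0.48},{"rot":[0.0,0.0,-0.2],"offset":[0.06,0.09,9.95],"gripper":0.48}]
[(np.float64(162.9), np.float64(164.4), 7, 5, 2), (np.float64(170.6), np.float64(173.1), 25, 7, 6), (np.float64(246.0), np.float64(185.4), 40, 7, 11), (np.float64(190.8), np.float64(190.3), 30, 6, 6), (np.float64(203.7), np.float64(210.0), 22, 5, 5), (np.float64(253.7), np.float64(238.4), 45, 8, 7)]
```

View pics/p6.png

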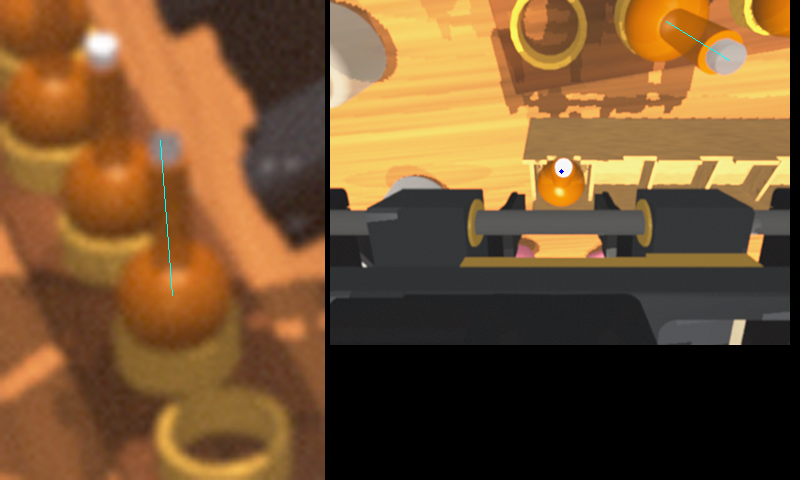

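Flask 4 is upright within about 1°, with its stopper at (165,148). Now flask 5.

Call:
arm_command:
  targets:
    - {"rot":[0,0,0],"offset":[0,0,4],"gripper":0.48}
    - {"rot":[0,0,0],"offset":[0,0.1,7],"gripper":0.48}
    - {"rot":[0,0,-0.2],"offset":[0.06,0.09,9],"gripper":0.48}
    - {"rot":[0,0,-0.2],"offset":[0.06,0.09,9.95],"gripper":0.48}
    - {"rot":[0,0,-0.2],"offset":[0.06,0.09,9.95],"gripper":0.48}

```text
time_s: 23.85
position: [0.5652, -0.1512, 0.1172]
tcp_rot: [[0.104, 0.904, 0.415], [0.995, -0.093, -0.047], [-0.004, 0.418, -0.909]]
force: [-0.5, 0.3, 0.5]
opening: 0.522
```

Call:
arm_command:
  targets:
    - {"rot":[0,0,0],"offset":[0,0,0],"gripper":0.7}
    - {"rot":[0,0,0],"offset":[0,0,0],"gripper":0.85}
    - {"rot":[0,0,0],"offset":[0,0,0],"gripper":1}
    - {"rot":[0,0,0],"offset":[0,0,0],"gripper":1}
    - {"rot":[0,0,0],"offset":[0,0,0],"gripper":1}
    - {"rot":[0,0,0],"offset":[0,0,0],"gripper":1}

```text
time_s: 24.45
position: [0.5641, -0.1517, 0.1183]
tcp_rot: [[0.106, 0.903, 0.416], [0.994, -0.094, -0.048], [-0.004, 0.418, -0.908]]
force: [-2.5, 1.2, 3.6]
opening: 0.221
```

Call:
arm_command:
  targets:
    - {"rot":[0,0,0],"offset":[0,1,-2],"gripper":1}
    - {"rot":[0,0,0],"offset":[0,2.3,-5],"gripper":1}
    - {"rot":[0,0,0],"offset":[0,3.5,-7.5],"gripper":1}
    - {"rot":[0,0,0],"offset":[0,4.6,-10],"gripper":1}
    - {"rot":[0,0,0],"offset":[0,4.6,-10],"gripper":1}

```text
time_s: 24.95
position: [0.5657, -0.152, 0.2314]
tcp_rot: [[0.105, 0.901, 0.421], [0.994, -0.092, -0.051], [-0.008, 0.424, -0.906]]
force: [1.3, -0.7, -1.0]
opening: 0.221
```

Run:
```python
from plan import *
P,R=place(4,elev=42.5); print(bot.read_state()['opening'])
plan([(P+[0,0,.10],R,1,1)])
```

```text
0.22096526433615457
[{"rot":[7.9,0.1,0.0],"offset":[-0.13,-1.18,-0.81],"gripper":1},{"rot":[15.9,0.1,0.0],"offset":[-0.26,-2.36,-1.63],"gripper":1},{"rot":[23.8,0.2,0.0],"offset":[-0.39,-3.54,-2.44],"gripper":1},{"rot":[31.7,0.3,0.0],"offset":[-0.52,-4.72,-3.25],"gripper":1},{"rot":[39.6,0.4,0.1],"offset":[-0.65,-5.9,-4.06],"gripper":1},{"rot":[47.6,0.4,0.1],"offset":[-0.79,-7.08,-4.88],"gripper":1}]
```

The arm settled about 8 mm off plan for this grasp, so I'll work out the placement from the measured grasp pose instead.

```bash
cat > held.py <<'E'
from look import *
Rg=np.array([[.106,.903,.416],[.994,-.094,-.048],[-.004,.418,-.908]]); U,_,V=np.linalg.svd(Rg); Rg=U@V
pg=np.array([.5641,-.1517,.1183]); e=np.radians(42.5)
bl=Rg.T@(BALL[4]-pg); bl[0]=0
n=-np.cos(e)*TX+np.sin(e)*Z; nl=Rg.T@n; nl[0]=0; nl/=np.linalg.norm(nl)
def place5(dz=.001):
    # tool x = TY, nl -> Z
    a=np.arctan2(nl[1],-nl[2]); R=tool(-a)
    # check sign
    if (R@nl)[2]<.9999: R=tool(a)
    return RING[4]+[0,0,.0475+dz]-R@bl,R
E
python3 - <<'E'
from held import *
P,R=place5(); print(bl,nl,R@nl,P,place(4,42.5)[0])
s=bot.read_state(); p=np.array(s['position']);Rm=np.array(s['tcp_rot'])
print('J',np.round(s['joint_positions'],1))
B=p+Rm@bl; N=Rm@nl; print('pred ball',B)
plan([(P+[0,0,.10],R,1,1)])
S=cap('side'); u=proj(S,B)[0]
x0,y0=(u-[60,60]).astype(int); im=cv2.resize(S['bgr'][y0:y0+110,x0:x0+110],None,fx=5,fy=5,interpolation=cv2.INTER_CUBIC)
f=lambda X:tuple(int(v) for v in ((proj(S,X)[0]-[x0,y0]+.5)*5))
cv2.circle(im,f(B),int(.028*488/(S['view']@np.r_[B,1])[2]*5),(255,255,0),1); cv2.line(im,f(B),f(B+.085*N),(255,255,0),1)
cv2.imwrite('pics/p7.png',im)
E
```

```text
[0.         0.01277031 0.09981567] [ 0.         -0.38687549 -0.92213196] [-4.33803624e-18  3.77171044e-18  1.00000000e+00] [ 0.48778835 -0.15155216  0.14548374] [ 0.48050635 -0.15077394  0.14561786]
J [ -29.9   27.2  106.3   23.    25.  -133. ]
pred ball [ 0.61918697 -0.15831655  0.14643346]
[{"rot":[8.0,0.1,0.0],"offset":[-0.13,-1.07,-0.76],"gripper":1},{"rot":[15.9,0.1,0.0],"offset":[-0.26,-2.14,-1.52],"gripper":1},{"rot":[23.9,0.2,0.0],"offset":[-0.39,-3.21,-2.28],"gripper":1},{"rot":[31.9,0.3,0.0],"offset":[-0.52,-4.28,-3.04],"gripper":1},{"rot":[39.9,0.4,0.1],"offset":[-0.65,-5.36,-3.79],"gripper":1},{"rot":[47.8,0.4,0.1],"offset":[-0.79,-6.43,-4.55],"gripper":1}]
```

View pics/p7.png

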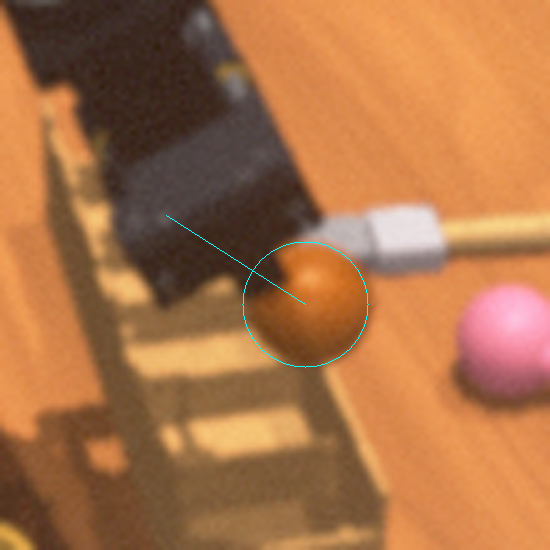

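The measured-grasp model matches, with the ball circle at (305,305). Moving above ring 5.

Call:
arm_command:
  targets:
    - {"rot":[8,0.1,0],"offset":[-0.1,-1.1,-0.8],"gripper":1}
    - {"rot":[16,0.1,0],"offset":[-0.3,-2.1,-1.5],"gripper":1}
    - {"rot":[24,0.2,0],"offset":[-0.4,-3.2,-2.3],"gripper":1}
    - {"rot":[32,0.3,0],"offset":[-0.5,-4.3,-3],"gripper":1}
    - {"rot":[40,0.4,0.1],"offset":[-0.65,-5.4,-3.8],"gripper":1}
    - {"rot":[47.8,0.4,0.1],"offset":[-0.8,-6.4,-4.5],"gripper":1}
    - {"rot":[47.8,0.4,0.1],"offset":[-0.8,-6.4,-4.5],"gripper":1}
    - {"rot":[47.8,0.4,0.1],"offset":[-0.8,-6.4,-4.5],"gripper":1}

```text
time_s: 25.8
position: [0.4868, -0.1505, 0.2402]
tcp_rot: [[0.107, 0.915, -0.389], [0.994, -0.097, 0.046], [0.005, -0.392, -0.92]]
force: [-0.3, -0.0, -2.0]
opening: 0.219
```

Run:
```python
from held import *
P,R=place5(); print(np.array(bot.read_state()['position'])-P)
plan([(P+[0,0,.03],R,1,2),(P,R,1,1)])
```

```text
[-0.00098628  0.00101067  0.09467623]
[{"rot":[-0.2,-0.1,0.0],"offset":[-0.06,1.32,2.95],"gripper":1},{"rot":[-0.3,-0.3,0.1],"offset":[-0.12,2.64,5.91],"gripper":1},{"rot":[-0.3,-0.3,0.1],"offset":[-0.13,3.81,8.67],"gripper":1}]
```

Call:
arm_command:
  targets:
    - {"rot":[-0.2,-0.2,0],"offset":[0,1.3,3],"gripper":1}
    - {"rot":[-0.3,-0.3,0.1],"offset":[-0.1,2.6,6],"gripper":1}
    - {"rot":[-0.3,-0.3,0.1],"offset":[-0.13,3.1,7],"gripper":1}
    - {"rot":[-0.3,-0.3,0.1],"offset":[-0.13,3.5,7.8],"gripper":1}
    - {"rot":[-0.3,-0.3,0.1],"offset":[-0.13,3.7,8.4],"gripper":1}
    - {"rot":[-0.3,-0.3,0.1],"offset":[-0.13,3.85,8.75],"gripper":1}
    - {"rot":[-0.3,-0.3,0.1],"offset":[-0.13,3.85,8.75],"gripper":1}

```text
time_s: 26.5
position: [0.4878, -0.1522, 0.1468]
tcp_rot: [[0.107, 0.917, -0.385], [0.994, -0.1, 0.038], [-0.003, -0.387, -0.922]]
force: [-0.7, -0.4, -1.0]
opening: 0.219
```

Run:
```python
from held import *
P,R=place5(); s=bot.read_state(); print(np.array(s['position'])-P,s['force'],s['moment']); print(np.array(s['tcp_rot'])@nl)
```

```text
[ 3.16321123e-05 -6.65510831e-04  1.32169284e-03] [-0.67577835 -0.38353326 -0.9515913 ] [-0.06899775 -0.17922943  0.05596043]
[7.62584644e-04 3.08865336e-03 9.99994939e-01]
```

Call:
arm_command:
  targets:
    - {"rot":[0,0,0],"offset":[0.06,0.04,0.09],"gripper":1}
    - {"rot":[0,0,0],"offset":[0.06,0.07,0.16],"gripper":1}
    - {"rot":[0,0,0],"offset":[0.06,0.07,0.16],"gripper":1}

```text
time_s: 26.8
position: [0.4876, -0.1519, 0.1458]
tcp_rot: [[0.106, 0.916, -0.387], [0.994, -0.099, 0.037], [-0.004, -0.388, -0.922]]
force: [-1.8, -0.7, 4.8]
opening: 0.219
```

Contact at 4.8 N. Releasing and retreating, then I'll measure the tilt of all five flasks.

Call:
arm_command:
  targets:
    - {"rot":[0,0,0],"offset":[0,0,0],"gripper":0.74}
    - {"rot":[0,0,0],"offset":[0,0,0],"gripper":0.7}
    - {"rot":[0,0,0],"offset":[0,0,0],"gripper":0.6}
    - {"rot":[0,0,0],"offset":[0,0,0],"gripper":0.48}
    - {"rot":[0,0,0],"offset":[0,0,0],"gripper":0.48}
    - {"rot":[0,0,0],"offset":[0,0,-2],"gripper":0.48}
    - {"rot":[0,0,0],"offset":[0,0,-6],"gripper":0.48}
    - {"rot":[0,0,0],"offset":[0,0,-10],"gripper":0.48}

```text
time_s: 27.6
position: [0.5263, -0.1551, 0.2372]
tcp_rot: [[0.107, 0.916, -0.388], [0.994, -0.099, 0.04], [-0.002, -0.39, -0.921]]
force: [1.0, 0.5, -0.5]
opening: 0.517
```

Call:
arm_command:
  targets:
    - {"rot":[-8,0,0],"offset":[-2,5,-2],"gripper":0.48}
    - {"rot":[-16,0,0],"offset":[-3,10,-4],"gripper":0.48}
    - {"rot":[-23,0,0],"offset":[-3,15,-6],"gripper":0.48}
    - {"rot":[-23,0,0],"offset":[-3,20,-6],"gripper":0.48}
    - {"rot":[-23,0,0],"offset":[-3,23,-6],"gripper":0.48}
    - {"rot":[-23,0,0],"offset":[-3,23,-6],"gripper":0.48}

```text
time_s: 28.2
position: [0.7596, -0.2101, 0.197]
tcp_rot: [[0.106, 0.994, 0.0], [0.994, -0.106, -0.001], [-0.001, 0.001, -1.0]]
force: [-0.5, 0.5, -0.3]
opening: 0.522
```

Run:
```python
from look import *
S=cap('side');T=cap('top')
print(bot.read_state()['position'])
h=cv2.cvtColor(T['bgr'],cv2.COLOR_BGR2HSV).astype(int); m=(h[...,1]<70)&(h[...,2]>110); m[:200]=0; m[290:]=0; m[:,:160]=0; m[:,330:]=0
print('top',blobs(m,4,80)); print('side',stoppers())
for k in range(5): print(proj(T,RING[k]+[0,0,.1325])[0].round(1),proj(S,RING[k]+[0,0,.1325])[0].round(1))
a=cv2.resize(T['bgr'][195:275,160:320],(640,320),interpolation=cv2.INTER_CUBIC); b=cv2.resize(S['bgr'][145:275,140:270],(520,520),interpolation=cv2.INTER_CUBIC)
o=np.zeros((600,800,3),np.uint8); cv2.imwrite('pics/p8a.png',a); cv2.imwrite('pics/p8b.png',b)
a=cv2.resize(a,(460,230)); o[:230,:460]=a; o[240:600,:]=0; bb=cv2.resize(b,(340,340)); 
o[240:580,:340]=bb; o[:,470:]=0; o[0:330,470:800]=cv2.resize(T['bgr'],(330,330)) 
cv2.imwrite('pics/p8.png',o)
```

```text
[ 0.75657045 -0.20987259  0.20043085]
top [(np.float64(269.4), np.float64(239.6), 15, 4, 4), (np.float64(170.6), np.float64(252.7), 7, 2, 4)]
side [(np.float64(174.8), np.float64(102.3), 20, 4, 6), (np.float64(161.8), np.float64(136.8), 40, 7, 10), (np.float64(154.8), np.float64(136.5), 4, 2, 4), (np.float64(150.8), np.float64(139.0), 4, 3, 3), (np.float64(162.6), np.float64(164.9), 8, 5, 3), (np.float64(170.2), np.float64(172.7), 36, 8, 7), (np.float64(190.8), np.float64(190.7), 19, 5, 5), (np.float64(203.6), np.float64(209.5), 31, 6, 6), (np.float64(209.0), np.float64(231.5), 42, 7, 8)]
[172.8 252.4] [175.7 158.2]
[205.3 253.4] [178.4 174.6]
[236.8 245.9] [190.6 191.1]
[269.2 239.9] [202.8 210.4]
[299.8 236.8] [212.6 231.5]
```

View pics/p8.png

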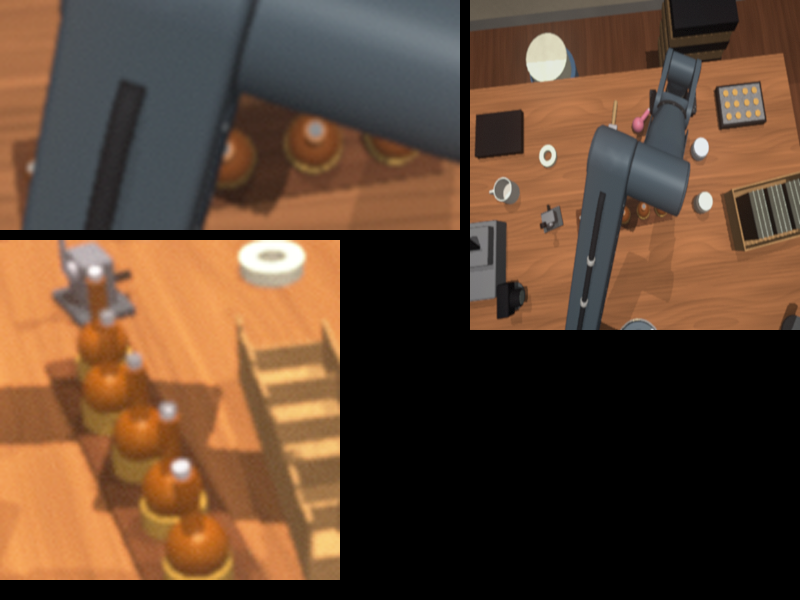

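Side view: flask 5 leans (stopper 3.6 px off), flask 2 leans +2.5 px, and the rest are good. The top view is hidden by the arm, so I'll move it aside to measure.

Call:
arm_command:
  targets:
    - {"rot":[0,0,0],"offset":[0,0,-5],"gripper":0.48}
    - {"rot":[0,0,0],"offset":[0,-2,-10],"gripper":0.48}
    - {"rot":[0,0,0],"offset":[-23,-28,-12],"gripper":0.48}
    - {"rot":[0,0,0],"offset":[-23,-28,-12],"gripper":0.48}
    - {"rot":[0,0,0],"offset":[-23,-28,-12],"gripper":0.48}
    - {"rot":[0,0,0],"offset":[-23,-28,-12],"gripper":0.48}
    - {"rot":[0,0,0],"offset":[-23,-28,-12],"gripper":0.48}
    - {"rot":[0,0,0],"offset":[-23,-28,-12],"gripper":0.48}

```text
time_s: 29.15
position: [0.4908, -0.3806, 0.3218]
tcp_rot: [[0.107, 0.994, 0.004], [0.994, -0.107, -0.005], [-0.004, 0.005, -1.0]]
force: [-0.2, -1.2, -0.1]
opening: 0.517
```

```bash
cat > tilt.py <<'E'
from look import *
def near(c,u,r=9):
    """centroid of grey stopper pixels near u"""
    h=cv2.cvtColor(c['bgr'],cv2.COLOR_BGR2HSV).astype(float); yy,xx=np.mgrid[:384,:512]
    w=(np.hypot(xx-u[0],yy-u[1])<r)*np.clip(105-h[...,1],0,None)*(h[...,2]>95)
    return np.array([(w*xx).sum(),(w*yy).sum()])/w.sum()
def tilts():
    S=cap('side');T=cap('top')
    for k in range(5):
        q=RING[k]+[0,0,.1325]; us=near(S,proj(S,q)[0],6); ut=near(T,proj(T,q)[0])
        X,e=tri([T,S],[ut,us]); d=X-q
        print(k+1,'top',ut.round(1),'side',us.round(1),'stop-model mm',(d*1e3).round(1),'res',round(e,1),'tilt',np.degrees(np.hypot(d[0],d[1])/.085).round(1))
    return T,S
E
python3 - <<'E'
from tilt import *
print(bot.read_state()['position'])
T,S=tilts()
cv2.imwrite('pics/p9.png',cv2.resize(T['bgr'][190:280,150:330],(800,400),interpolation=cv2.INTER_CUBIC))
E
```

```text
[ 0.49077145 -0.38060156  0.32177299]
1 top [172.4 252.8] side [175.3 156.2] stop-model mm [-0.9 -0.1  6.1] res 0.2 tilt 0.6
2 top [205.6 251.7] side [180.1 173.2] stop-model mm [ 4.2 -1.6  4. ] res 0.1 tilt 3.0
3 top [236.9 246.2] side [190.9 190. ] stop-model mm [-0.2 -0.4  3.1] res 0.4 tilt 0.3
4 top [269.4 239.6] side [203.6 209.3] stop-model mm [ 1.3 -0.6  3.2] res 0.4 tilt 1.0
5 top [297.2 240.1] side [209.3 231.6] stop-model mm [-6.7  7.2 -4.2] res 0.5 tilt 6.6
```

View pics/p9.png

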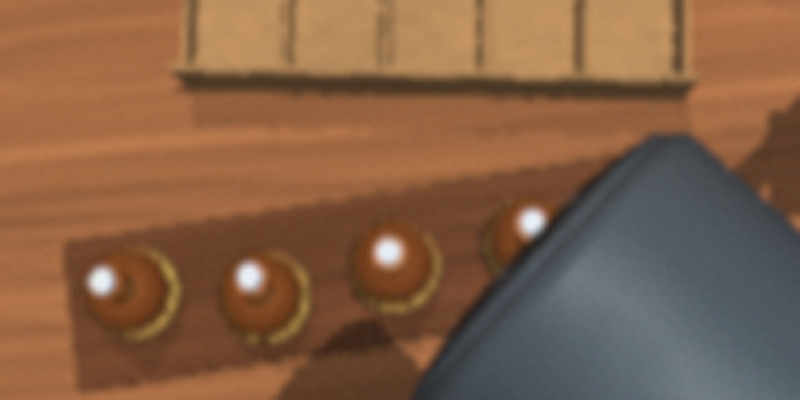

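Flasks 1–4 stand within 3° (0.6, 3.0, 0.3, 1.0). Flask 5 is hidden by the arm, so I'll clear the view further.

Call:
arm_command:
  targets:
    - {"rot":[0,0,0],"offset":[-13.5,-14,0],"gripper":0.48}
    - {"rot":[0,0,0],"offset":[-13.5,-14,0],"gripper":0.48}
    - {"rot":[0,0,0],"offset":[-13.5,-14,0],"gripper":0.48}
    - {"rot":[0,0,0],"offset":[-13.5,-14,0],"gripper":0.48}
    - {"rot":[0,0,0],"offset":[-13.5,-14,0],"gripper":0.48}
    - {"rot":[0,0,0],"offset":[-13.5,-14,0],"gripper":0.48}

```text
time_s: 29.85
position: [0.3394, -0.4995, 0.3206]
tcp_rot: [[0.109, 0.994, 0.004], [0.994, -0.109, -0.004], [-0.003, 0.005, -1.0]]
force: [0.6, -0.6, -0.1]
opening: 0.517
```

Run:
```python
from tilt import *
print(bot.read_state()['position'],np.round(bot.read_state()['joint_positions'],1))
T,S=tilts()
a=cv2.resize(T['bgr'][215:265,270:325],(550,500),interpolation=cv2.INTER_CUBIC); cv2.imwrite('pics/p10.png',a)
```

```text
[ 0.33935649 -0.49949618  0.3205666 ] [-6.650e+01  2.670e+01  8.360e+01  1.000e-01  6.940e+01 -1.502e+02]tilt.py:6: RuntimeWarning: invalid value encountered in divide
  return np.array([(w*xx).sum(),(w*yy).sum()])/w.sum()
Traceback (most recent call last):
  File "tilt.py", line 11, in tilts
    X,e=tri([T,S],[ut,us]); d=X-q
        ~~~^^^^^^^^^^^^^^^
  File "h.py", line 15, in tri
    r=least_squares(lambda X:np.concatenate([proj(c,X)[0]-u for c,u in zip(cs,uvs)]),x0); return r.x,np.abs(r.fun).max()
ValueError: Residuals are not finite in the initial point.
```

Run:
```python
from tilt import *
S=cap('side');T=cap('top')
o=np.zeros((600,800,3),np.uint8)
o[:270,:]=cv2.resize(T['bgr'][185:285,90:386],(800,270),interpolation=cv2.INTER_CUBIC)
o[275:600,:500]=cv2.resize(S['bgr'][130:260,110:310],(500,325),interpolation=cv2.INTER_CUBIC)
cv2.imwrite('pics/p10.png',o)
```

```text
(no output)
```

View pics/p10.png

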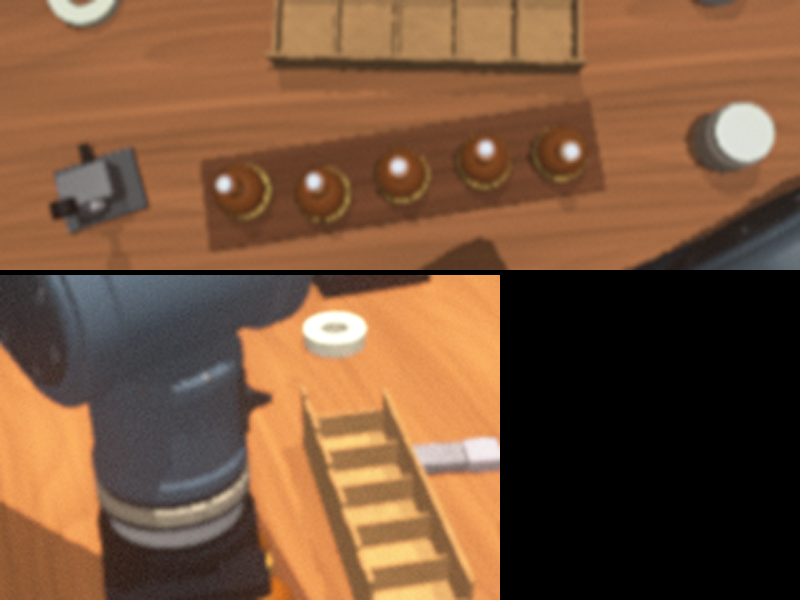

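All five stand in their rings in the top view. The side view is blocked by the arm. Flask 5's stopper is at raw (301.3,240.9), so I'll combine that with the earlier side reading.

```bash
cat > fix.py <<'E'
from tilt import *
def fix5(n,s=.052):
    """grasp tool pose for flask 5 with neck along n: tool tilted back like place, its plane holding n"""
    C=RING[4]+[0,0,.0475]
    # tool x perpendicular to n, near TY ; tool z at 24 deg to -n
    x=TY-n*(TY@n); x/=np.linalg.norm(x); f=np.cross(x,n)   # f ~ +x
    z=-np.cos(np.radians(22))*n-np.sin(np.radians(22))*f; R=np.c_[x,np.cross(z,x),z]
    return C+s*n-.051*z,R
E
python3 - <<'E'
from fix import *
S=cap('side');T=cap('top'); q=RING[4]+[0,0,.1325]
ut=near(T,[301.3,240.9],5); X,e=tri([T,S],[ut,np.array([209.3,231.6])]); d=X-q
print(ut,(d*1e3).round(1),e, 'ang',np.degrees(np.hypot(*d[:2])/.085))
n=X-RING[4]-[0,0,.0475]; n/=np.linalg.norm(n); print(n)
P,R=fix5(n); print(P,R.round(3))
A=P-.11*R[:,2]; plan([(A+[0,0,.06],R,.48,1)])
print(); plan([(A,R,.48,1),(P,R,.48,3)],start=(A+[0,0,.06],R))
E
```

```text
[300.92301971 240.58906657] [-8.9 -1.8  3. ] 0.7296165169771882 ang 6.154995473350017
[-0.10111052 -0.02054526  0.99466304]
[ 0.46996567 -0.15276018  0.14813646] [[ 0.103  0.955 -0.277]
 [ 0.994 -0.09   0.059]
 [ 0.031 -0.281 -0.959]]
[{"rot":[2.1,0.2,0.0],"offset":[4.43,1.53,0.07],"gripper":0.48},{"rot":[4.1,0.5,-0.1],"offset":[8.86,3.07,0.14],"gripper":0.48},{"rot":[6.2,0.7,-0.1],"offset":[13.29,4.6,0.2],"gripper":0.48},{"rot":[8.3,1.0,-0.2],"offset":[17.72,6.13,0.27],"gripper":0.48},{"rot":[10.3,1.2,-0.2],"offset":[22.15,7.67,0.34],"gripper":0.48},{"rot":[12.4,1.4,-0.3],"offset":[26.58,9.2,0.41],"gripper":0.48},{"rot":[14.5,1.7,-0.3],"offset":[31.01,10.73,0.47],"gripper":0.48},{"rot":[16.6,1.9,-0.3],"offset":[35.44,12.27,0.54],"gripper":0.48}]

[{"rot":[0.0,0.0,0.0],"offset":[-0.09,0.84,2.88],"gripper":0.48},{"rot":[0.0,0.0,0.0],"offset":[-0.19,1.69,5.75],"gripper":0.48},{"rot":[0.0,0.0,0.0],"offset":[-0.19,1.69,9.42],"gripper":0.48},{"rot":[0.0,0.0,0.0],"offset":[-0.19,1.69,13.09],"gripper":0.48},{"rot":[0.0,0.0,0.0],"offset":[-0.19,1.69,16.75],"gripper":0.48}]
```

Flask 5 leans 6° toward the robot. I'll re-grip its neck and swing it upright about the ball.

Call:
arm_command:
  targets:
    - {"rot":[8,1,0],"offset":[17.7,6.1,0.3],"gripper":0.48}
    - {"rot":[16.6,1.9,-0.3],"offset":[35.4,12.3,0.5],"gripper":0.48}
    - {"rot":[16.6,1.9,-0.3],"offset":[35.4,12.3,0.5],"gripper":0.48}
    - {"rot":[16.6,1.9,-0.3],"offset":[35.4,12.3,0.5],"gripper":0.48}
    - {"rot":[16.6,1.9,-0.3],"offset":[35.4,12.3,0.5],"gripper":0.48}
    - {"rot":[16.6,1.9,-0.3],"offset":[35.4,12.3,0.5],"gripper":0.48}
    - {"rot":[16.6,1.9,-0.3],"offset":[35.4,12.3,0.5],"gripper":0.48}
    - {"rot":[16.6,1.9,-0.3],"offset":[35.4,12.3,0.5],"gripper":0.48}

```text
time_s: 30.95
position: [0.5016, -0.1565, 0.3138]
tcp_rot: [[0.101, 0.955, -0.278], [0.994, -0.088, 0.059], [0.032, -0.282, -0.959]]
force: [0.2, 0.5, -0.4]
opening: 0.518
```

Run:
```python
from fix import *
S=cap('side'); print('side5',near(S,[209.3,231.6],5),'side2',near(S,[180.5,174],5))
n=np.array([-.101,-.0205,.9947]); P,R=fix5(n); A=P-.11*R[:,2]
print(bot.read_state()['position'],A)
plan([(A,R,.48,3),(P,R,.48,3),(P,R,.48,1)])
```

```text
side5 [208.85307648 231.65296147] side2 [181.21835633 172.97570486]
[ 0.50242997 -0.15438264  0.31376148] [ 0.50045229 -0.15920425  0.25363831]
[{"rot":[0.0,0.0,0.1],"offset":[-0.24,0.51,1.93],"gripper":0.48},{"rot":[0.0,-0.1,0.2],"offset":[-0.47,1.03,3.86],"gripper":0.48},{"rot":[0.0,-0.1,0.2],"offset":[-0.71,1.54,5.79],"gripper":0.48},{"rot":[0.0,-0.1,0.2],"offset":[-0.71,1.54,9.46],"gripper":0.48},{"rot":[0.0,-0.1,0.2],"offset":[-0.72,1.54,13.12],"gripper":0.48},{"rot":[0.0,-0.1,0.2],"offset":[-0.73,1.54,16.79],"gripper":0.48},{"rot":[0.0,-0.1,0.2],"offset":[-0.73,1.54,16.79],"gripper":0.48}]
```

Call:
arm_command:
  targets:
    - {"rot":[0,0,0],"offset":[-0.4,0.5,2],"gripper":0.48}
    - {"rot":[0,0,0.2],"offset":[-0.6,1,4],"gripper":0.48}
    - {"rot":[0,0,0.2],"offset":[-0.6,1.5,5.8],"gripper":0.48}
    - {"rot":[0,0,0.2],"offset":[-0.6,1.5,5.8],"gripper":0.48}
    - {"rot":[0,0,0.2],"offset":[-0.6,1.5,5.8],"gripper":0.48}

```text
time_s: 31.5
position: [0.4981, -0.1647, 0.2539]
tcp_rot: [[0.109, 0.954, -0.278], [0.994, -0.096, 0.059], [0.03, -0.283, -0.959]]
force: [0.1, -0.2, 1.1]
opening: 0.521
```

Run:
```python
from fix import *
n=np.array([-.101,-.0205,.9947]); P,R=fix5(n)
plan([(P,R,.48,3)])
```

```text
[{"rot":[0.0,0.0,-0.1],"offset":[0.19,0.07,3.66],"gripper":0.48},{"rot":[0.0,0.0,-0.2],"offset":[0.38,0.13,7.33],"gripper":0.48},{"rot":[-0.1,0.0,-0.3],"offset":[0.57,0.2,10.99],"gripper":0.48}]
```

Call:
arm_command:
  targets:
    - {"rot":[0,0,0],"offset":[0.4,0.1,0],"gripper":0.48}
    - {"rot":[0,0,0],"offset":[0.4,0.1,0],"gripper":0.48}
    - {"rot":[0,0,0],"offset":[0.4,0.1,0],"gripper":0.48}
    - {"rot":[0,0,0],"offset":[0.4,0.1,0],"gripper":0.48}
    - {"rot":[0,0,0],"offset":[0.4,0.1,0],"gripper":0.48}
    - {"rot":[0,0,0],"offset":[0.4,0.1,0],"gripper":0.48}

```text
time_s: 32.1
position: [0.4992, -0.1613, 0.2537]
tcp_rot: [[0.11, 0.954, -0.278], [0.994, -0.097, 0.059], [0.03, -0.282, -0.959]]
force: [-1.0, -0.4, -0.3]
opening: 0.52
```

Run:
```python
from fix import *
n=np.array([-.101,-.0205,.9947]); P,R=fix5(n)
print(np.max(np.abs(bot.read_state()['qvel'])));plan([(P,R,.48,3)])
```

```text
0.1573506270608251
[{"rot":[0.0,0.0,-0.1],"offset":[0.07,0.04,3.66],"gripper":0.48},{"rot":[0.0,0.0,-0.3],"offset":[0.14,0.07,7.33],"gripper":0.48},{"rot":[0.0,0.0,-0.4],"offset":[0.21,0.11,10.99],"gripper":0.48}]
```

Call:
arm_command:
  targets:
    - {"rot":[0,0,0],"offset":[0.15,0,3.5],"gripper":0.48}
    - {"rot":[0,0,-0.3],"offset":[0.2,0.1,7],"gripper":0.48}
    - {"rot":[0,0,-0.4],"offset":[0.2,0.1,9.5],"gripper":0.48}
    - {"rot":[0,0,-0.4],"offset":[0.2,0.1,11],"gripper":0.48}
    - {"rot":[0,0,-0.4],"offset":[0.2,0.1,11],"gripper":0.48}
    - {"rot":[0,0,-0.4],"offset":[0.2,0.1,11],"gripper":0.48}

```text
time_s: 32.7
position: [0.4702, -0.153, 0.1481]
tcp_rot: [[0.103, 0.955, -0.278], [0.994, -0.09, 0.059], [0.032, -0.282, -0.959]]
force: [0.4, -1.0, 0.9]
opening: 0.518
```

Call:
arm_command:
  targets:
    - {"rot":[0,0,0],"offset":[0,0,0],"gripper":0.65}
    - {"rot":[0,0,0],"offset":[0,0,0],"gripper":0.7}
    - {"rot":[0,0,0],"offset":[0,0,0],"gripper":0.75}
    - {"rot":[0,0,0],"offset":[0,0,0],"gripper":1}
    - {"rot":[0,0,0],"offset":[0,0,0],"gripper":1}
    - {"rot":[0,0,0],"offset":[0,0,0],"gripper":1}

```text
time_s: 33.3
position: [0.4702, -0.1535, 0.1483]
tcp_rot: [[0.102, 0.955, -0.277], [0.994, -0.09, 0.058], [0.03, -0.281, -0.959]]
force: [-0.4, -2.3, 1.1]
opening: 0.22
```

Run:
```python
from fix import *
n=np.array([-.101,-.0205,.9947]); P,R=fix5(n)
s=bot.read_state(); p=np.array(s['position']);Rm=np.array(s['tcp_rot']); print((p-P)*1e3,s['force'],s['opening'])
# rotate about ball centre: neck in pad plane; in-plane lean from vertical about axis -> target tool x horizontal & neck vertical
C=RING[4]+[0,0,.0475]
nn=n-Rm[:,0]*(n@Rm[:,0]); nn/=np.linalg.norm(nn)
ax=np.cross(nn,Z); Q=Ro.from_rotvec(ax/np.linalg.norm(ax)*np.arcsin(np.linalg.norm(ax))).as_matrix()
print(nn); plan([(C+Q@(p-C),Q@Rm,1,4)])
```

```text
[ 0.1773293  -0.73073527  0.18883938] [-0.39587121 -2.32038478  1.1463837 ] 0.22010659909899408
[-0.10092173 -0.01976241  0.99469807]
[{"rot":[1.4,-0.4,0.2],"offset":[0.07,0.25,-0.03],"gripper":1},{"rot":[2.8,-0.8,0.3],"offset":[0.15,0.49,-0.07],"gripper":1},{"rot":[4.2,-1.2,0.5],"offset":[0.22,0.74,-0.1],"gripper":1},{"rot":[5.6,-1.6,0.6],"offset":[0.3,0.99,-0.14],"gripper":1}]
```

Call:
arm_command:
  targets:
    - {"rot":[1.4,-0.4,0.2],"offset":[0.07,0.25,-0.03],"gripper":1}
    - {"rot":[2.8,-0.8,0.3],"offset":[0.15,0.5,-0.07],"gripper":1}
    - {"rot":[4.2,-1.2,0.5],"offset":[0.22,0.74,-0.1],"gripper":1}
    - {"rot":[5.6,-1.6,0.6],"offset":[0.3,0.99,-0.14],"gripper":1}
    - {"rot":[5.6,-1.6,0.6],"offset":[0.3,0.99,-0.14],"gripper":1}
    - {"rot":[5.6,-1.6,0.6],"offset":[0.3,0.99,-0.14],"gripper":1}
    - {"rot":[5.6,-1.6,0.6],"offset":[0.3,0.99,-0.14],"gripper":1}

```text
time_s: 34.0
position: [0.4805, -0.1513, 0.1469]
tcp_rot: [[0.103, 0.922, -0.374], [0.995, -0.095, 0.038], [-0.0, -0.376, -0.927]]
force: [-0.4, -3.7, 5.2]
opening: 0.223
```

Call:
arm_command:
  targets:
    - {"rot":[0,0,0],"offset":[0,0,0],"gripper":0.76}
    - {"rot":[0,0,0],"offset":[0,0,0],"gripper":0.74}
    - {"rot":[0,0,0],"offset":[0,0,0],"gripper":0.7}
    - {"rot":[0,0,0],"offset":[0,0,0],"gripper":0.48}
    - {"rot":[0,0,0],"offset":[0,0,0],"gripper":0.48}
    - {"rot":[0,0,0],"offset":[0,0,-2],"gripper":0.48}
    - {"rot":[0,0,0],"offset":[0,0,-6],"gripper":0.48}
    - {"rot":[0,0,0],"offset":[0,0,-10],"gripper":0.48}

```text
time_s: 34.8
position: [0.5169, -0.1542, 0.2396]
tcp_rot: [[0.104, 0.921, -0.375], [0.995, -0.095, 0.042], [0.004, -0.377, -0.926]]
force: [0.4, -0.6, -0.5]
opening: 0.515
```

Run:
```python
from fix import *
S=cap('side'); q=[proj(S,RING[k]+[0,0,.1325])[0] for k in range(5)]
for k in range(5): print(k+1,q[k].round(1),near(S,q[k],6).round(1))
# roller estimate from two early views: top (63,336) crop, side (80,68) crop
T=cap('top')
ut=np.array([63,336])/3.45+[95,165]-.35; us=np.array([80,68])/3.75+[140,110]-.35
X,e=tri([T,S],[ut,us]); print('roller',X,e)
s=bot.read_state(); print(s['position'],np.round(s['joint_positions'],1))
```

```text
1 [175.7 158.2] [175.3 156.3]
2 [178.4 174.6] [180.2 173.3]
3 [190.6 191.1] [190.8 190.6]
4 [202.8 210.4] [203.5 209.8]
5 [212.6 231.5] [212.6 230.8]
roller [0.43937289 0.35065741 0.15459815] 0.49918064138500995
[ 0.52124366 -0.15599538  0.24370228] [ -25.3   34.8   85.    -7.1   80.5 -107. ]
```

Flask 5 is upright now, with its stopper at (212.6,230.8) against the model (212.6,231.5). The roller triangulates to (0.439,0.351,0.155), matching its stated height. Going to the switch.

Run:
```python
from plan import *
y=np.array([-.225,.974,0]); r=np.array([.4394,.3507,0]); R=tool(0,np.radians(13))
A=r-.05*y+[0,0,.27]; 
plan([(None,None,1,1),(A,R,1,1),(A,R,1,3)])
```

```text
[{"rot":[0.0,0.0,0.0],"offset":[0.0,0.0,0.0],"gripper":1},{"rot":[-2.1,-0.3,-1.9],"offset":[4.48,-1.19,0.18],"gripper":1},{"rot":[-4.2,-0.7,-3.7],"offset":[8.96,-2.38,0.35],"gripper":1},{"rot":[-6.3,-1.0,-5.6],"offset":[13.45,-3.58,0.53],"gripper":1},{"rot":[-8.5,-1.4,-7.5],"offset":[17.93,-4.77,0.7],"gripper":1},{"rot":[-10.6,-1.7,-9.4],"offset":[22.41,-5.96,0.88],"gripper":1},{"rot":[-12.7,-2.1,-11.2],"offset":[26.89,-7.15,1.05],"gripper":1},{"rot":[-14.8,-2.4,-13.1],"offset":[31.38,-8.35,1.23],"gripper":1}]
[{"rot":[-2.1,-0.3,-1.9],"offset":[4.63,-0.13,-0.19],"gripper":1},{"rot":[-4.2,-0.7,-3.7],"offset":[9.27,-0.27,-0.38],"gripper":1},{"rot":[-6.4,-1.0,-5.6],"offset":[13.9,-0.41,-0.58],"gripper":1},{"rot":[-6.4,-1.0,-5.6],"offset":[13.9,-0.41,-0.58],"gripper":1},{"rot":[-6.4,-1.0,-5.6],"offset":[13.9,-0.41,-0.58],"gripper":1},{"rot":[-6.4,-1.0,-5.6],"offset":[13.9,-0.41,-0.58],"gripper":1}]
```

Call:
arm_command:
  targets:
    - {"rot":[0,0,0],"offset":[0,0,-3],"gripper":1}
    - {"rot":[-2,-0.3,-2],"offset":[4.5,-1.2,-3.5],"gripper":1}
    - {"rot":[-4,-0.7,-4],"offset":[9,-2.4,-3],"gripper":1}
    - {"rot":[-6,-1,-6],"offset":[13.5,-3.6,-2],"gripper":1}
    - {"rot":[-8.5,-1.4,-7.5],"offset":[18,-4.8,-1],"gripper":1}
    - {"rot":[-10.6,-1.7,-9.4],"offset":[22.4,-6,0],"gripper":1}
    - {"rot":[-12.7,-2.1,-11.2],"offset":[26.9,-7.2,1],"gripper":1}
    - {"rot":[-14.8,-2.4,-13.1],"offset":[31.4,-8.4,1.2],"gripper":1}

```text
time_s: 35.7
position: [0.4654, 0.1677, 0.2588]
tcp_rot: [[-0.128, 0.984, -0.126], [0.992, 0.129, 0.003], [0.019, -0.125, -0.992]]
force: [1.1, -0.3, -1.1]
opening: 0.008
```

Call:
arm_command:
  targets:
    - {"rot":[-2,-0.3,-2],"offset":[4.6,-0.1,-0.2],"gripper":1}
    - {"rot":[-4,-0.7,-4],"offset":[9.2,-0.3,-0.4],"gripper":1}
    - {"rot":[-6.4,-1,-5.6],"offset":[13.5,-0.4,-0.6],"gripper":1}
    - {"rot":[-6.4,-1,-5.6],"offset":[13.9,-0.4,-0.6],"gripper":1}
    - {"rot":[-6.4,-1,-5.6],"offset":[13.9,-0.4,-0.6],"gripper":1}
    - {"rot":[-6.4,-1,-5.6],"offset":[13.9,-0.4,-0.6],"gripper":1}
    - {"rot":[-6.4,-1,-5.6],"offset":[13.9,-0.4,-0.6],"gripper":1}

```text
time_s: 36.4
position: [0.4473, 0.3019, 0.2688]
tcp_rot: [[-0.222, 0.975, -0.012], [0.975, 0.222, 0.005], [0.007, -0.01, -1.0]]
force: [0.0, -0.8, 0.1]
opening: 0.005
```

Run:
```python
from look import *
y=np.array([-.225,.974,0]); r=np.array([.4394,.3507,0]); R=tool(0,np.radians(13))
B=r-.05*y+[0,0,.198]; C=r+.02*y+[0,0,.198]
print(bot.read_state()['position']); plan([(B,R,1,1)])
print(); plan([(C,R,1,1)],start=(B,R))
T=cap('top');S=cap('side')
for k in range(5): q=RING[k]+[0,0,.1325]; print(k+1,end=' '); print([ (blobs((lambda h:(h[...,1]<80)&(h[...,2]>100)&(np.hypot(*(np.mgrid[:384,:512][::-1]-proj(c,q)[0][:,None,None]))<8))(cv2.cvtColor(c['bgr'],cv2.COLOR_BGR2HSV)),4,90),proj(c,q)[0].round(1).tolist()) for c in (T,S)])
```

```text
[0.44732911 0.30189707 0.26878002]
[{"rot":[-0.3,-0.2,-0.1],"offset":[-0.06,0.2,3.54],"gripper":1},{"rot":[-0.6,-0.4,-0.2],"offset":[-0.11,0.4,7.07],"gripper":1}]

[{"rot":[0.0,0.0,0.0],"offset":[3.5,0.0,0.0],"gripper":1},{"rot":[0.0,0.0,0.0],"offset":[7.0,0.0,0.0],"gripper":1}]
1 [([(np.float64(172.3), np.float64(252.8), 36, 7, 7)], [172.8, 252.4]), ([(np.float64(175.6), np.float64(154.8), 74, 11, 10), (np.float64(168.5), np.float64(157.2), 11, 2, 7)], [175.7, 158.2])]
2 [([(np.float64(205.5), np.float64(251.7), 34, 6, 7)], [205.3, 253.4]), ([(np.float64(180.9), np.float64(173.3), 39, 7, 8)], [178.4, 174.6])]
3 [([(np.float64(236.9), np.float64(246.3), 31, 7, 6)], [236.8, 245.9]), ([(np.float64(190.7), np.float64(190.2), 31, 6, 6)], [190.6, 191.1])]
4 [([(np.float64(269.5), np.float64(239.5), 32, 6, 6)], [269.2, 239.9]), ([(np.float64(203.5), np.float64(209.5), 35, 6, 7)], [202.8, 210.4])]
5 [([(np.float64(300.5), np.float64(237.5), 32, 6, 6)], [299.8, 236.8]), ([(np.float64(212.4), np.float64(230.7), 46, 8, 8)], [212.6, 231.5])]
```

All five are standing within 3°. Now lowering beside the roller and pushing it +y in small steps.

Call:
arm_command:
  targets:
    - {"rot":[-0.3,-0.2,0],"offset":[-0.1,0.2,3.5],"gripper":1}
    - {"rot":[-0.6,-0.4,-0.2],"offset":[-0.1,0.4,6],"gripper":1}
    - {"rot":[-0.6,-0.4,-0.2],"offset":[-0.1,0.4,7],"gripper":1}
    - {"rot":[-0.6,-0.4,-0.2],"offset":[-0.1,0.4,7],"gripper":1}

```text
time_s: 36.9
position: [0.45, 0.3027, 0.1979]
tcp_rot: [[-0.226, 0.974, -0.002], [0.974, 0.226, -0.0], [0.0, -0.002, -1.0]]
force: [-0.0, 0.7, 0.6]
opening: 0.007
```

Call:
arm_command:
  targets:
    - {"rot":[0,0,0],"offset":[1.5,0,0],"gripper":1}
    - {"rot":[0,0,0],"offset":[2.2,0,0],"gripper":1}
    - {"rot":[0,0,0],"offset":[3,0,0],"gripper":1}
    - {"rot":[0,0,0],"offset":[4,0,0],"gripper":1}
    - {"rot":[0,0,0],"offset":[5,0,0],"gripper":1}
    - {"rot":[0,0,0],"offset":[6,0,0],"gripper":1}
    - {"rot":[0,0,0],"offset":[6.8,0,0],"gripper":1}
    - {"rot":[0,0,0],"offset":[6.8,0,0],"gripper":1}

```text
time_s: 37.7
position: [0.4344, 0.3705, 0.1991]
tcp_rot: [[-0.229, 0.973, 0.001], [0.973, 0.229, 0.0], [-0.0, 0.001, -1.0]]
force: [0.5, -2.7, 2.5]
opening: 0.007
```

Run:
```python
from look import *
s=bot.read_state(); print(s['position'],s['force'])
S=cap('side'); W=cap('top')
o=np.hstack([cv2.resize(S['bgr'][90:190,120:220],(400,400),interpolation=cv2.INTER_CUBIC),cv2.resize(W['bgr'][210:290,80:160],(400,400),interpolation=cv2.INTER_CUBIC)])
cv2.imwrite('pics/p11.png',o)
r=np.array([.4394,.3507,.155]); y=np.array([-.225,.974,0])
for a in (0,.35,.5): print(a,((proj(S,r+.1*np.sin(a)*y-[0,0,.1*(1-np.cos(a))])[0]-[120,90])*4).round())
```

```text
[0.43440684 0.37053912 0.1990689 ] [ 0.54983862 -2.7421527   2.51685674]
0 [162. 151.]
0.35 [145. 141.]
0.5 [138. 142.]
```

View pics/p11.png

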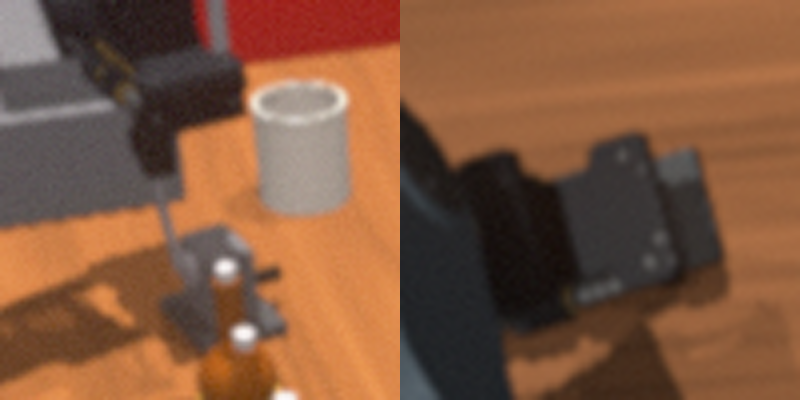

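The lever leans well over at 2.7 N, which means about 0.5 rad on the spring. I'll push 8 mm more for margin, then release and back off.

Call:
arm_command:
  targets:
    - {"rot":[0,0,0],"offset":[0.5,0,0],"gripper":1}
    - {"rot":[0,0,0],"offset":[0.8,0,0],"gripper":1}
    - {"rot":[0,0,0],"offset":[0.8,0,0],"gripper":1}

```text
time_s: 38.1
position: [0.433, 0.3776, 0.1991]
tcp_rot: [[-0.228, 0.974, 0.001], [0.974, 0.228, 0.0], [0.0, 0.001, -1.0]]
force: [1.1, -3.1, -0.4]
opening: 0.004
```

Call:
arm_command:
  targets:
    - {"rot":[0,0,0],"offset":[-1,0,0],"gripper":1}
    - {"rot":[0,0,0],"offset":[-2.5,0,0],"gripper":1}
    - {"rot":[0,0,0],"offset":[-4,0,0],"gripper":1}
    - {"rot":[0,0,0],"offset":[-5.5,0,0],"gripper":1}
    - {"rot":[0,0,0],"offset":[-7.2,0,0],"gripper":1}
    - {"rot":[0,0,0],"offset":[-7.5,0,-3],"gripper":1}
    - {"rot":[0,0,0],"offset":[-7.5,0,-8],"gripper":1}
    - {"rot":[0,0,0],"offset":[-7.5,0,-12],"gripper":1}

```text
time_s: 38.9
position: [0.4505, 0.3032, 0.3208]
tcp_rot: [[-0.226, 0.974, 0.001], [0.974, 0.226, 0.002], [0.001, 0.001, -1.0]]
force: [0.9, 0.5, -0.3]
opening: 0.003
```

Call:
arm_command:
  targets:
    - {"rot":[0,0,0],"offset":[0,0,-2],"gripper":1}
    - {"rot":[0,0,0],"offset":[0,0,-2],"gripper":1}
    - {"rot":[0,0,0],"offset":[0,0,-2],"gripper":1}
    - {"rot":[0,0,0],"offset":[0,0,-2],"gripper":1}

```text
time_s: 39.3
position: [0.4493, 0.3037, 0.3375]
tcp_rot: [[-0.227, 0.974, -0.002], [0.974, 0.227, -0.0], [0.0, -0.002, -1.0]]
force: [1.0, 1.0, 0.6]
opening: 0.008
```

Run:
```python
from tilt import *
print(bot.read_state()['position'],bot.read_state()['force'])
T,S=tilts()
o=np.zeros((600,800,3),np.uint8)
o[:270]=cv2.resize(T['bgr'][185:285,90:386],(800,270),interpolation=cv2.INTER_CUBIC)
o[275:600,:500]=cv2.resize(S['bgr'][110:266,110:350],(500,325),interpolation=cv2.INTER_CUBIC)
cv2.imwrite('pics/p12.png',o)
```

```text
[0.44925425 0.30369295 0.33748965] [1.02929364 0.99093323 0.59528969]
1 top [172.4 252.8] side [175.8 156. ] stop-model mm [-0.4 -0.2  6.5] res 0.4 tilt 0.3
2 top [205.6 251.7] side [180.8 173.2] stop-model mm [ 5.2 -1.7  3.6] res 0.5 tilt 3.7
3 top [236.9 246.2] side [190.8 190.1] stop-model mm [-0.2 -0.4  2.8] res 0.3 tilt 0.3
4 top [273.5 245.4] side [201.9 210.1] stop-model mm [ -9.3 -10.4   8.8] res 2.7 tilt 9.4
5 top [300.6 237.4] side [212.6 230.8] stop-model mm [-1.2 -1.8  3.3] res 0.4 tilt 1.5
```

Flask 4's reading has changed, so it may have been knocked. I'm out of pictures to view, so I'll work numerically by differencing against the earlier saved views.

Run:
```python
from tilt import *
S=cap('side');T=cap('top'); np.savez('pics/now.npz',S=S['bgr'],T=T['bgr'])
for n,c,(x0,x1,y0,y1) in (('top',T,(160,390,180,300)),('side',S,(150,330,140,330))):
    h=cv2.cvtColor(c['bgr'],cv2.COLOR_BGR2HSV).astype(int); m=np.zeros((384,512),bool); m[y0:y1,x0:x1]=1
    print(n,[tuple(float(v) for v in b) for b in blobs(m&(h[...,1]<75)&(h[...,2]>105),5,120)])
    q=RING[3]+[0,0,.0475]; u=proj(c,q)[0].astype(int); print('ball4 pix',u,'ring pix',proj(c,RING[3]+[0,0,.034])[0])
    print('sat'); print(h[u[1]-14:u[1]+15:2,u[0]-18:u[0]+32:2,1]); print('val'); print(h[u[1]-14:u[1]+15:2,u[0]-18:u[0]+32:2,2])
```

```text
top [(358.7, 181.2, 49.0, 17.0, 4.0), (269.7, 238.1, 33.0, 6.0, 7.0), (300.5, 237.5, 32.0, 6.0, 6.0), (236.8, 246.4, 28.0, 6.0, 6.0), (205.5, 251.7, 34.0, 6.0, 7.0), (172.5, 252.7, 34.0, 6.0, 7.0)]
ball4 pix [268 243] ring pix [267.93831337 243.52555882]
sat
[[152 151 149 150 151 153 156 151 151 151 152 153 151 152 155 153 154 153
  151 153 153 153 155 156 156]
 [154 153 153 153 152 159 156 152 155 155 154 154 151 153 155 157 153 151
  155 151 153 158 161 165 165]
 [156 157 153 152 155 157 154 156 154 167 161 160 157 152 153 154 152 154
  153 157 150 166 179 187 180]
 [159 155 153 153 153 156 156 167 178 103  57 126 171 156 155 155 153 157
  151 155 170 186 186 185 106]
 [153 158 154 153 157 149 166 188 146  16  11  41 176 171 153 158 157 153
  149 157 180 188 189 162  38]
 [155 153 154 153 151 165 186 192 140   6  14  36 171 181 157 154 151 155
  154 161 185 183 187 154  63]
 [149 157 154 154 156 176 189 190 174  87  49 118 186 182 166 153 159 153
  151 167 189 186 189 175 133]
 [152 152 152 155 150 171 185 190 189 172 161 179 189 187 170 154 155 154
  154 158 181 185 185 188 184]
 
[... 5128 characters left out ...]
58 158 159 148 120 122 115 118 139 147
  169 209 224 223 219 210 211]
 [139 146 151 152 121 120 128 135 145 148 145 135 116 118 113 119 131 145
  157 187 220 223 218 217 209]
 [141 143 148 151 128 113 117 120 126 126 125 120 110 109 114 124 129 144
  147 156 209 221 220 220 215]
 [146 136 143 144 131 110 108 106 103 109 105 104 101 111 115 124 125 142
  152 147 180 221 223 219 215]
 [146 141 138 137 125 120 125 104 101 101  95 100 103 116 125 128 123 141
  144 150 156 198 222 221 220]
 [145 145 136 126 124 134 159 160 160 159 173 167 138 133 140 137 142 169
  154 146 149 173 216 220 218]
 [138 137 125 120 115 133 144 155 162 158 166 179 149 136 140 140 146 182
  172 154 148 151 194 219 221]]
```

Flask 4 seems to be moving: the two views, taken 0.05 s apart, disagree. I'll let it settle and re-measure.

Call:
arm_command:
  targets:
    - {"rot":[0,0,0],"offset":[0,0,0],"gripper":0.6}
    - {"rot":[0,0,0],"offset":[0,0,0],"gripper":0.48}
    - {"rot":[0,0,0],"offset":[0,0,0],"gripper":0.48}
    - {"rot":[0,0,0],"offset":[0,0,0],"gripper":0.48}
    - {"rot":[0,0,0],"offset":[0,0,0],"gripper":0.48}
    - {"rot":[0,0,0],"offset":[0,0,0],"gripper":0.48}
    - {"rot":[0,0,0],"offset":[0,0,0],"gripper":0.48}
    - {"rot":[0,0,0],"offset":[0,0,0],"gripper":0.48}

```text
time_s: 40.3
position: [0.45, 0.3045, 0.3392]
tcp_rot: [[-0.228, 0.974, 0.001], [0.974, 0.228, 0.001], [0.001, 0.002, -1.0]]
force: [-0.9, -0.2, -0.5]
opening: 0.509
```

```bash
cat > find.py <<'E'
from tilt import *
def scan():
    S=cap('side');T=cap('top')
    for n,c,(x0,x1,y0,y1) in (('top',T,(160,330,215,300)),('side',S,(170,330,140,330))):
        h=cv2.cvtColor(c['bgr'],cv2.COLOR_BGR2HSV).astype(int); m=np.zeros((384,512),bool); m[y0:y1,x0:x1]=1
        print(n,[tuple(float(v) for v in b) for b in blobs(m&(h[...,1]<75)&(h[...,2]>105),5,120)])
        if n=='top': print('balls',[tuple(float(v) for v in b) for b in blobs(cv2.morphologyEx((m&(h[...,1]>167)).astype(np.uint8),cv2.MORPH_OPEN,np.ones((3,3))),60,900)])
    return T,S
E
python3 - <<'E'
from find import *
for i in range(3): scan()
T=cap('top'); print([proj(T,RING[k]+[0,0,.0475])[0].round(1).tolist() for k in range(5)])
E
```

```text
top [(268.4, 237.8, 32.0, 6.0, 7.0), (300.5, 237.5, 32.0, 6.0, 6.0), (236.9, 246.3, 29.0, 6.0, 6.0), (205.5, 251.7, 34.0, 6.0, 7.0), (172.5, 252.7, 34.0, 6.0, 7.0)]
balls [(296.5, 241.9, 185.0, 19.0, 18.0), (268.8, 244.7, 207.0, 19.0, 16.0), (238.1, 250.0, 182.0, 18.0, 18.0), (179.4, 255.4, 210.0, 18.0, 19.0), (208.8, 257.4, 201.0, 19.0, 19.0)]
side [(195.2, 140.9, 50.0, 20.0, 3.0), (175.9, 153.8, 69.0, 12.0, 13.0), (189.0, 169.3, 7.0, 3.0, 4.0), (180.9, 173.2, 38.0, 7.0, 7.0), (190.8, 190.3, 30.0, 6.0, 6.0), (205.3, 208.6, 34.0, 7.0, 7.0), (212.4, 230.8, 44.0, 8.0, 7.0)]
top [(268.4, 237.8, 32.0, 6.0, 7.0), (300.5, 237.5, 32.0, 6.0, 6.0), (236.8, 246.3, 30.0, 6.0, 6.0), (205.5, 251.7, 34.0, 6.0, 7.0), (172.5, 252.7, 34.0, 6.0, 7.0)]
balls [(296.0, 242.0, 177.0, 18.0, 18.0), (269.0, 244.9, 198.0, 19.0, 16.0), (238.1, 249.9, 186.0, 18.0, 18.0), (179.4, 255.4, 211.0, 18.0, 19.0), (208.7, 257.3, 196.0, 18.0, 19.0)]
side [(195.3, 140.8, 49.0, 20.0, 3.0), (175.5, 153.7, 71.0, 12.0, 14.0), (189.0, 169.3, 7.0, 3.0, 4.0), (181.0, 173.2, 37.0, 7.0, 7.0), (190.8, 190.3, 30.0, 6.0, 6.0), (205.3, 208.5, 33.0, 7.0, 7.0), (212.4, 230.8, 44.0, 8.0, 7.0)]
top [(268.4, 237.8, 32.0, 6.0, 7.0), (300.5, 237.5, 32.0, 6.0, 6.0), (236.8, 246.4, 28.0, 6.0, 6.0), (205.5, 251.7, 34.0, 6.0, 7.0), (172.5, 252.7, 34.0, 6.0, 7.0)]
balls [(296.2, 242.1, 176.0, 18.0, 18.0), (269.0, 244.9, 205.0, 19.0, 16.0), (238.1, 250.0, 185.0, 18.0, 18.0), (179.5, 255.4, 209.0, 17.0, 19.0), (208.7, 257.5, 195.0, 18.0, 18.0)]
side [(195.2, 140.9, 50.0, 20.0, 3.0), (177.7, 149.6, 14.0, 9.0, 7.0), (175.0, 154.9, 55.0, 10.0, 12.0), (188.8, 169.0, 6.0, 3.0, 3.0), (180.9, 173.2, 36.0, 7.0, 7.0), (190.8, 190.3, 30.0, 6.0, 6.0), (205.4, 208.6, 34.0, 7.0, 7.0), (212.4, 230.8, 44.0, 8.0, 7.0)]
[[178.3, 254.7], [208.5, 255.6], [237.9, 248.6], [268.1, 243.1], [296.6, 240.1]]
```

Run:
```python
from tilt import *
tilts()
S=cap('side');T=cap('top');q=RING[3]+[0,0,.1325]
X,e=tri([T,S],[np.array([268.4,237.8]),np.array([205.3,208.6])]); d=X-q; print(d*1e3,e,np.degrees(np.hypot(*d[:2])/.085))
# dark roller near upright position in side view
us=proj(S,[.4394,.3507,.155])[0]; g=cv2.cvtColor(S['bgr'],cv2.COLOR_BGR2GRAY); x,y=us.astype(int); print('roller',us,'\n',g[y-8:y+9:2,x-12:x+14:2])
g0=cv2.cvtColor(np.load('pics/raw0.npz')['side'],cv2.COLOR_BGR2GRAY); print(g0[y-8:y+9:2,x-12:x+14:2])
```

```text
1 top [172.4 252.8] side [175.6 156.1] stop-model mm [-0.6 -0.2  6.4] res 0.3 tilt 0.4
2 top [205.6 251.8] side [180.8 173.2] stop-model mm [ 5.1 -1.7  3.6] res 0.5 tilt 3.6
3 top [236.9 246.2] side [190.8 190.1] stop-model mm [-0.2 -0.4  2.8] res 0.3 tilt 0.3
4 top [268.5 238. ] side [205.2 208.7] stop-model mm [5.7 1.6 2.4] res 0.2 tilt 4.0
5 top [300.6 237.4] side [212.5 230.8] stop-model mm [-1.3 -1.8  3.4] res 0.4 tilt 1.5
[6.11324456 1.66169778 2.45878887] 0.19678071430314503 4.2702618990733185
roller [160.47615987 127.74040665] 
 [[ 89  88  88  88  89  88  88  87 118 147 146 143 149]
 [ 89  89  84  89  85  89  86  87 114 150 150 144 147]
 [ 86  87  89  89  87  76  75  63 108 146 149 143 144]
 [ 86  91  89  88  80  49  45  54  94 145 151 143 143]
 [ 85  88  87  88  86  51  49  44  68 137 153 147 144]
 [ 86  81  88  86  86  53  39  43  63 135 155 147 145]
 [ 89  89  89  87  89  76  56  55  76 142 152 151 144]
 [ 87  87  85  87  89  89  83  89  88 136 154 150 149]
 [ 87  87  88  88  86  89  87  94  91 131 151 153 148]]
[[ 86  90  89  85  87  84  88  85 117 144 139 139 145]
 [ 88  87  89  86  86  86  86  84 111 139 145 140 143]
 [ 85  89  86  87  83  78  72  70 105 145 144 142 142]
 [ 83  88  88  85  78  51  52  53  92 145 148 142 141]
 [ 83  82  86  90  80  54  48  55  70 137 149 143 144]
 [ 85  86  90  87  84  60  50  49  65 133 149 145 140]
 [ 90  88  84  87  82  78  56  56  74 136 151 150 145]
 [ 86  88  87  90  88  89  79  88  89 131 149 147 142]
 [ 86  83  89  91  83  89  93  95  91 130 152 145 144]]
```

The roller is upright again. Flask 4 was knocked after the trip, rocked, and settled back in its ring 4° off upright. Flask 2 is at 3.7°. There is plenty of time, so I'll straighten both the way I did flask 5, starting with flask 2.

```bash
cat > fix.py <<'E'
from tilt import *
NK={1:np.array([5.1,-1.7,85])/85,3:np.array([5.9,1.6,85])/85}
def fix(k,s=.052):
    n=NK[k]/np.linalg.norm(NK[k]); C=RING[k]+[0,0,.0475]
    x=TY-n*(TY@n); x/=np.linalg.norm(x); f=np.cross(x,n)
    z=-np.cos(np.radians(22))*n-np.sin(np.radians(22))*f; R=np.c_[x,np.cross(z,x),z]
    return C+s*n-.051*z,R,n
def swing(k):
    P,R,n=fix(k); s=bot.read_state(); p=np.array(s['position']);Rm=np.array(s['tcp_rot'])
    print((p-P)*1e3,s['force'],s['opening']); C=RING[k]+[0,0,.0475]
    nn=n-Rm[:,0]*(n@Rm[:,0]); nn/=np.linalg.norm(nn)
    ax=np.cross(nn,Z); Q=Ro.from_rotvec(ax/np.linalg.norm(ax)*np.arcsin(np.linalg.norm(ax))).as_matrix()
    plan([(C+Q@(p-C),Q@Rm,1,4)])
E
python3 - <<'E'
from fix import *
P,R,n=fix(1); A=P-.11*R[:,2]; print(A); plan([(A+[0,0,.05],R,.48,1)])
E
```

```text
[0.51210855 0.09918573 0.24465595]
[{"rot":[5.0,1.0,3.8],"offset":[-4.28,0.27,0.89],"gripper":0.48},{"rot":[10.1,2.0,7.5],"offset":[-8.56,0.55,1.78],"gripper":0.48},{"rot":[15.1,3.0,11.3],"offset":[-12.84,0.82,2.67],"gripper":0.48},{"rot":[20.2,4.0,15.1],"offset":[-17.13,1.1,3.56],"gripper":0.48},{"rot":[25.2,5.0,18.8],"offset":[-21.41,1.37,4.44],"gripper":0.48}]
```

Call:
arm_command:
  targets:
    - {"rot":[5,1,3.8],"offset":[-4.3,0.3,0.9],"gripper":0.48}
    - {"rot":[10,2,7.5],"offset":[-8.6,0.6,1.8],"gripper":0.48}
    - {"rot":[15,3,11.3],"offset":[-12.8,0.8,2.7],"gripper":0.48}
    - {"rot":[20,4,15],"offset":[-17.1,1.1,3.6],"gripper":0.48}
    - {"rot":[25.2,5,18.8],"offset":[-21.4,1.4,4.4],"gripper":0.48}
    - {"rot":[25.2,5,18.8],"offset":[-21.4,1.4,4.4],"gripper":0.48}
    - {"rot":[25.2,5,18.8],"offset":[-21.4,1.4,4.4],"gripper":0.48}
    - {"rot":[25.2,5,18.8],"offset":[-21.4,1.4,4.4],"gripper":0.48}

```text
time_s: 41.65
position: [0.5119, 0.1002, 0.2953]
tcp_rot: [[0.106, 0.898, -0.427], [0.994, -0.089, 0.058], [0.014, -0.43, -0.903]]
force: [-0.6, 0.3, 0.1]
opening: 0.519
```

Call:
arm_command:
  targets:
    - {"rot":[0,0,0],"offset":[0,0,0],"gripper":0.48}
    - {"rot":[0,0,0],"offset":[0,0,0],"gripper":0.48}
    - {"rot":[0,0,0],"offset":[0,0,0],"gripper":0.48}
    - {"rot":[0,0,0],"offset":[0,0,0],"gripper":0.48}
    - {"rot":[0,0,0],"offset":[0,0,0],"gripper":0.48}

```text
time_s: 42.15
position: [0.5123, 0.0997, 0.2953]
tcp_rot: [[0.106, 0.898, -0.426], [0.994, -0.09, 0.058], [0.014, -0.43, -0.903]]
force: [-0.0, 0.5, -0.5]
opening: 0.519
```

Run:
```python
from fix import *
P,R,n=fix(1); A=P-.11*R[:,2]; plan([(A,R,.48,2),(P,R,.48,3)])
```

```text
[{"rot":[0.0,0.0,0.0],"offset":[-0.06,1.08,2.29],"gripper":0.48},{"rot":[0.1,0.0,0.1],"offset":[-0.12,2.17,4.57],"gripper":0.48},{"rot":[0.1,0.0,0.1],"offset":[-0.12,2.16,8.24],"gripper":0.48},{"rot":[0.1,0.0,0.1],"offset":[-0.12,2.16,11.9],"gripper":0.48},{"rot":[0.1,0.0,0.1],"offset":[-0.11,2.16,15.57],"gripper":0.48}]
```

Call:
arm_command:
  targets:
    - {"rot":[0,0,0],"offset":[-0.1,1.1,2.3],"gripper":0.48}
    - {"rot":[0.1,0,0.1],"offset":[-0.1,2.2,4.6],"gripper":0.48}
    - {"rot":[0.1,0,0.1],"offset":[-0.1,2.2,7],"gripper":0.48}
    - {"rot":[0.1,0,0.1],"offset":[-0.1,2.2,11],"gripper":0.48}
    - {"rot":[0.1,0,0.1],"offset":[-0.1,2.2,14],"gripper":0.48}
    - {"rot":[0.1,0,0.1],"offset":[-0.1,2.2,15.5],"gripper":0.48}
    - {"rot":[0.1,0,0.1],"offset":[-0.1,2.2,15.5],"gripper":0.48}
    - {"rot":[0.1,0,0.1],"offset":[-0.1,2.2,15.5],"gripper":0.48}

```text
time_s: 42.95
position: [0.4665, 0.1053, 0.1459]
tcp_rot: [[0.108, 0.897, -0.428], [0.994, -0.092, 0.058], [0.013, -0.431, -0.902]]
force: [-0.1, -0.1, -0.2]
opening: 0.517
```

Call:
arm_command:
  targets:
    - {"rot":[0,0,0],"offset":[0,0,0],"gripper":0.65}
    - {"rot":[0,0,0],"offset":[0,0,0],"gripper":0.7}
    - {"rot":[0,0,0],"offset":[0,0,0],"gripper":0.75}
    - {"rot":[0,0,0],"offset":[0,0,0],"gripper":1}
    - {"rot":[0,0,0],"offset":[0,0,0],"gripper":1}
    - {"rot":[0,0,0],"offset":[0,0,0],"gripper":1}

```text
time_s: 43.55
position: [0.4663, 0.106, 0.1461]
tcp_rot: [[0.109, 0.897, -0.427], [0.994, -0.093, 0.06], [0.014, -0.431, -0.902]]
force: [1.3, 3.3, 2.3]
opening: 0.221
```

```bash
python3 -c "
from fix import *
swing(1)"
```

```text
[1.16513621 0.37753008 0.64468115] [1.34689005 3.29277424 2.30986472] 0.22123792654746274
[{"rot":[-0.9,-0.2,0.1],"offset":[0.04,-0.15,0.03],"gripper":1},{"rot":[-1.8,-0.4,0.2],"offset":[0.07,-0.31,0.07],"gripper":1},{"rot":[-2.7,-0.6,0.2],"offset":[0.11,-0.46,0.1],"gripper":1},{"rot":[-3.5,-0.8,0.3],"offset":[0.14,-0.61,0.14],"gripper":1}]
```

Call:
arm_command:
  targets:
    - {"rot":[-0.9,-0.2,0.1],"offset":[0.04,-0.15,0.03],"gripper":1}
    - {"rot":[-1.8,-0.4,0.2],"offset":[0.07,-0.3,0.07],"gripper":1}
    - {"rot":[-2.7,-0.6,0.2],"offset":[0.11,-0.46,0.1],"gripper":1}
    - {"rot":[-3.5,-0.8,0.3],"offset":[0.14,-0.6,0.14],"gripper":1}
    - {"rot":[-3.5,-0.8,0.3],"offset":[0.14,-0.6,0.14],"gripper":1}
    - {"rot":[-3.5,-0.8,0.3],"offset":[0.14,-0.6,0.14],"gripper":1}

```text
time_s: 44.15
position: [0.4602, 0.108, 0.1476]
tcp_rot: [[0.108, 0.922, -0.373], [0.994, -0.101, 0.04], [-0.001, -0.375, -0.927]]
force: [1.5, 5.1, 5.1]
opening: 0.22
```

Call:
arm_command:
  targets:
    - {"rot":[0,0,0],"offset":[0,0,0],"gripper":0.76}
    - {"rot":[0,0,0],"offset":[0,0,0],"gripper":0.74}
    - {"rot":[0,0,0],"offset":[0,0,0],"gripper":0.7}
    - {"rot":[0,0,0],"offset":[0,0,0],"gripper":0.48}
    - {"rot":[0,0,0],"offset":[0,0,0],"gripper":0.48}
    - {"rot":[0,0,0],"offset":[0,0,-2],"gripper":0.48}
    - {"rot":[0,0,0],"offset":[0,0,-6],"gripper":0.48}
    - {"rot":[0,0,0],"offset":[0,0,-11],"gripper":0.48}

```text
time_s: 44.95
position: [0.4998, 0.1029, 0.2485]
tcp_rot: [[0.107, 0.919, -0.38], [0.994, -0.1, 0.038], [-0.003, -0.382, -0.924]]
force: [1.3, -0.0, -0.4]
opening: 0.514
```

Run:
```python
from fix import *
P,R,n=fix(3); A=P-.11*R[:,2]; print(A); plan([(A+[0,0,.02],R,.48,1)])
```

```text
[ 0.53407092 -0.06801564  0.24422513]
[{"rot":[0.8,-0.3,0.1],"offset":[-4.16,1.07,-0.85],"gripper":0.48},{"rot":[1.7,-0.6,0.2],"offset":[-8.31,2.13,-1.7],"gripper":0.48},{"rot":[2.5,-0.9,0.3],"offset":[-12.47,3.2,-2.55],"gripper":0.48},{"rot":[3.4,-1.2,0.4],"offset":[-16.63,4.26,-3.4],"gripper":0.48}]
```

Call:
arm_command:
  targets:
    - {"rot":[0,0,0],"offset":[-1,1,-2.5],"gripper":0.48}
    - {"rot":[1,-0.3,0.1],"offset":[-5,2,-3.4],"gripper":0.48}
    - {"rot":[2.5,-0.9,0.3],"offset":[-9,3.5,-3.4],"gripper":0.48}
    - {"rot":[3.4,-1.2,0.4],"offset":[-13,4.3,-3.4],"gripper":0.48}
    - {"rot":[3.4,-1.2,0.4],"offset":[-16.6,4.3,-3.4],"gripper":0.48}
    - {"rot":[3.4,-1.2,0.4],"offset":[-16.6,4.3,-3.4],"gripper":0.48}
    - {"rot":[3.4,-1.2,0.4],"offset":[-16.6,4.3,-3.4],"gripper":0.48}
    - {"rot":[3.4,-1.2,0.4],"offset":[-16.6,4.3,-3.4],"gripper":0.48}

```text
time_s: 45.75
position: [0.5354, -0.0667, 0.2645]
tcp_rot: [[0.105, 0.896, -0.431], [0.994, -0.105, 0.024], [-0.024, -0.431, -0.902]]
force: [-0.4, 0.2, 0.5]
opening: 0.52
```

Call:
arm_command:
  targets:
    - {"rot":[0,0,0],"offset":[0,0,0],"gripper":0.48}
    - {"rot":[0,0,0],"offset":[0,0,0],"gripper":0.48}
    - {"rot":[0,0,0],"offset":[0,0,0],"gripper":0.48}
    - {"rot":[0,0,0],"offset":[0,0,0],"gripper":0.48}
    - {"rot":[0,0,0],"offset":[0,0,0],"gripper":0.48}

```text
time_s: 46.25
position: [0.5358, -0.0673, 0.2647]
tcp_rot: [[0.105, 0.897, -0.43], [0.994, -0.105, 0.024], [-0.024, -0.43, -0.902]]
force: [0.2, -0.2, -0.2]
opening: 0.524
```

Run:
```python
from fix import *
P,R,n=fix(3); A=P-.11*R[:,2]; plan([(A,R,.48,1),(P,R,.48,3)])
S=cap('side'); print('side4',near(S,[205.3,208.6],6),'side2',near(S,[178.4,174],6))
```

```text
[{"rot":[0.3,-0.1,0.0],"offset":[-0.04,0.74,1.92],"gripper":0.48},{"rot":[0.3,-0.1,0.0],"offset":[-0.05,0.72,5.59],"gripper":0.48},{"rot":[0.3,-0.1,0.0],"offset":[-0.05,0.69,9.25],"gripper":0.48},{"rot":[0.3,-0.1,0.0],"offset":[-0.06,0.67,12.92],"gripper":0.48}]
side4 [205.25160256 208.79487179] side2 [179.48114205 173.12019739]
```

Call:
arm_command:
  targets:
    - {"rot":[0.3,0,0],"offset":[0,0.7,2],"gripper":0.48}
    - {"rot":[0.3,0,0],"offset":[0,0.7,5.6],"gripper":0.48}
    - {"rot":[0.3,0,0],"offset":[0,0.7,9],"gripper":0.48}
    - {"rot":[0.3,-0.1,0],"offset":[-0.05,0.7,12],"gripper":0.48}
    - {"rot":[0.3,-0.1,0],"offset":[-0.05,0.67,12.9],"gripper":0.48}
    - {"rot":[0.3,-0.1,0],"offset":[-0.05,0.67,12.9],"gripper":0.48}
    - {"rot":[0.3,-0.1,0],"offset":[-0.05,0.67,12.9],"gripper":0.48}

```text
time_s: 47.0
position: [0.4875, -0.0661, 0.1462]
tcp_rot: [[0.105, 0.895, -0.433], [0.994, -0.106, 0.022], [-0.026, -0.433, -0.901]]
force: [0.2, 0.1, 0.9]
opening: 0.521
```

Call:
arm_command:
  targets:
    - {"rot":[0,0,0],"offset":[0,0,0],"gripper":0.65}
    - {"rot":[0,0,0],"offset":[0,0,0],"gripper":0.7}
    - {"rot":[0,0,0],"offset":[0,0,0],"gripper":0.75}
    - {"rot":[0,0,0],"offset":[0,0,0],"gripper":1}
    - {"rot":[0,0,0],"offset":[0,0,0],"gripper":1}
    - {"rot":[0,0,0],"offset":[0,0,0],"gripper":1}

```text
time_s: 47.6
position: [0.4864, -0.0661, 0.1457]
tcp_rot: [[0.104, 0.894, -0.435], [0.994, -0.105, 0.021], [-0.027, -0.435, -0.9]]
force: [0.6, -2.0, 2.1]
opening: 0.221
```

```bash
python3 -c "
from fix import *
swing(3)"
```

```text
[ 0.26929517 -0.57160184  0.43936156] [ 0.59278787 -2.04918748  2.08032482] 0.2214029843664339
[{"rot":[-1.0,0.4,-0.1],"offset":[-0.07,-0.17,0.04],"gripper":1},{"rot":[-1.9,0.7,-0.3],"offset":[-0.13,-0.33,0.08],"gripper":1},{"rot":[-2.9,1.1,-0.4],"offset":[-0.2,-0.5,0.12],"gripper":1},{"rot":[-3.8,1.4,-0.6],"offset":[-0.27,-0.66,0.16],"gripper":1}]
```

Call:
arm_command:
  targets:
    - {"rot":[-1,0.4,-0.1],"offset":[-0.07,-0.17,0.04],"gripper":1}
    - {"rot":[-1.9,0.7,-0.3],"offset":[-0.13,-0.33,0.08],"gripper":1}
    - {"rot":[-2.9,1.1,-0.4],"offset":[-0.2,-0.5,0.12],"gripper":1}
    - {"rot":[-3.8,1.4,-0.6],"offset":[-0.27,-0.66,0.16],"gripper":1}
    - {"rot":[-3.8,1.4,-0.6],"offset":[-0.27,-0.66,0.16],"gripper":1}
    - {"rot":[-3.8,1.4,-0.6],"offset":[-0.27,-0.66,0.16],"gripper":1}

```text
time_s: 48.2
position: [0.4794, -0.068, 0.1473]
tcp_rot: [[0.105, 0.922, -0.372], [0.994, -0.097, 0.04], [0.0, -0.374, -0.928]]
force: [0.6, -3.5, 6.0]
opening: 0.224
```

Call:
arm_command:
  targets:
    - {"rot":[0,0,0],"offset":[0,0,0],"gripper":0.76}
    - {"rot":[0,0,0],"offset":[0,0,0],"gripper":0.74}
    - {"rot":[0,0,0],"offset":[0,0,0],"gripper":0.7}
    - {"rot":[0,0,0],"offset":[0,0,0],"gripper":0.48}
    - {"rot":[0,0,0],"offset":[0,0,0],"gripper":0.48}
    - {"rot":[0,0,0],"offset":[0,0,-2],"gripper":0.48}
    - {"rot":[0,0,0],"offset":[0,0,-6],"gripper":0.48}
    - {"rot":[0,0,0],"offset":[0,0,-11],"gripper":0.48}

```text
time_s: 49.0
position: [0.5189, -0.0713, 0.2484]
tcp_rot: [[0.105, 0.92, -0.378], [0.994, -0.096, 0.043], [0.003, -0.38, -0.925]]
force: [1.2, 0.4, 0.2]
opening: 0.512
```

Run:
```python
from plan import *
s=bot.read_state(); p=np.array(s['position'])
plan([(p+[0,0,.09],None,.48,2),([.45,.29,.36],tool(0),.48,1)])
```

```text
[{"rot":[0.0,0.0,0.0],"offset":[0.01,-1.71,-4.16],"gripper":0.48},{"rot":[0.0,0.0,0.0],"offset":[0.03,-3.42,-8.32],"gripper":0.48},{"rot":[-2.8,0.0,0.0],"offset":[4.43,-4.75,-8.06],"gripper":0.48},{"rot":[-5.6,0.0,0.0],"offset":[8.83,-6.08,-7.79],"gripper":0.48},{"rot":[-8.4,-0.1,0.0],"offset":[13.23,-7.41,-7.52],"gripper":0.48},{"rot":[-11.2,-0.1,0.0],"offset":[17.63,-8.74,-7.25],"gripper":0.48},{"rot":[-14.0,-0.1,0.1],"offset":[22.03,-10.08,-6.98],"gripper":0.48},{"rot":[-16.8,-0.1,0.1],"offset":[26.43,-11.41,-6.71],"gripper":0.48}]
[{"rot":[-2.8,0.0,0.0],"offset":[4.4,-1.35,-0.14],"gripper":0.48},{"rot":[-5.6,0.0,0.0],"offset":[8.8,-2.71,-0.27],"gripper":0.48}]
```

Call:
arm_command:
  targets:
    - {"rot":[0,0,0],"offset":[0,-1.7,-4.2],"gripper":0.48}
    - {"rot":[0,0,0],"offset":[0,-3.4,-8.3],"gripper":0.48}
    - {"rot":[-2.8,0,0],"offset":[4.4,-4.7,-8.1],"gripper":0.48}
    - {"rot":[-5.6,0,0],"offset":[8.8,-6.1,-7.8],"gripper":0.48}
    - {"rot":[-8.4,0,0],"offset":[13.2,-7.4,-7.5],"gripper":0.48}
    - {"rot":[-11.2,0,0],"offset":[17.6,-8.7,-7.2],"gripper":0.48}
    - {"rot":[-14,0,0],"offset":[22,-10,-7],"gripper":0.48}
    - {"rot":[-16.8,0,0],"offset":[26.4,-11.4,-6.7],"gripper":0.48}

```text
time_s: 49.8
position: [0.4669, 0.2007, 0.354]
tcp_rot: [[0.105, 0.99, -0.089], [0.994, -0.105, 0.011], [0.002, -0.089, -0.996]]
force: [0.6, 1.1, 0.2]
opening: 0.522
```

Call:
arm_command:
  targets:
    - {"rot":[-2.8,0,0],"offset":[4.4,-1.3,0],"gripper":0.48}
    - {"rot":[-5.6,0,0],"offset":[8.8,-2.7,0],"gripper":0.48}
    - {"rot":[-5.6,0,0],"offset":[8.8,-2.7,0],"gripper":0.48}
    - {"rot":[-5.6,0,0],"offset":[8.8,-2.7,0],"gripper":0.48}
    - {"rot":[-5.6,0,0],"offset":[8.8,-2.7,0],"gripper":0.48}
    - {"rot":[-5.6,0,0],"offset":[8.8,-2.7,0],"gripper":0.48}
    - {"rot":[-5.6,0,0],"offset":[8.8,-2.7,0],"gripper":0.48}
    - {"rot":[-5.6,0,0],"offset":[8.8,-2.7,0],"gripper":0.48}

```text
time_s: 50.6
position: [0.4509, 0.2882, 0.3564]
tcp_rot: [[0.107, 0.994, 0.007], [0.994, -0.107, 0.0], [0.001, 0.007, -1.0]]
force: [0.2, -0.5, -0.6]
opening: 0.518
```

Run:
```python
from find import *
s=bot.read_state(); print(s['position'],s['force'],np.abs(s['qvel']).max())
tilts(); print(); tilts(); scan()
```

```text
[0.45087096 0.28821087 0.35639346] [ 0.18076984 -0.51516745 -0.60353599] 0.368175239216614
1 top [172.4 252.8] side [175.8 156.1] stop-model mm [-0.4 -0.2  6.4] res 0.4 tilt 0.3
2 top [205.3 253.3] side [179.4 173.2] stop-model mm [ 1.4 -0.6  3.7] res 0.6 tilt 1.0
3 top [236.9 246.2] side [190.8 190.1] stop-model mm [-0.2 -0.4  2.8] res 0.3 tilt 0.3
4 top [269.6 240.1] side [203.2 209.6] stop-model mm [ 0.1 -1.   2.9] res 0.4 tilt 0.7
5 top [300.6 237.4] side [212.5 230.8] stop-model mm [-1.3 -1.8  3.4] res 0.4 tilt 1.5

1 top [172.4 252.8] side [175.6 156. ] stop-model mm [-0.5 -0.3  6.7] res 0.4 tilt 0.4
2 top [205.2 253.3] side [179.4 173.2] stop-model mm [ 1.4 -0.5  3.7] res 0.6 tilt 1.0
3 top [236.9 246.2] side [190.8 190.2] stop-model mm [-0.2 -0.4  2.7] res 0.3 tilt 0.3
4 top [269.6 240.1] side [203.1 209.6] stop-model mm [ 0.  -1.   2.9] res 0.4 tilt 0.7
5 top [300.6 237.4] side [212.5 230.8] stop-model mm [-1.3 -1.8  3.4] res 0.4 tilt 1.5
top [(300.5, 237.5, 32.0, 6.0, 6.0), (269.6, 240.2, 32.0, 6.0, 7.0), (236.8, 246.4, 28.0, 6.0, 6.0), (172.5, 252.7, 34.0, 6.0, 7.0), (205.3, 253.5, 30.0, 6.0, 6.0)]
balls [(296.0, 241.9, 175.0, 18.0, 18.0), (268.9, 245.0, 181.0, 18.0, 16.0), (238.2, 250.0, 183.0, 18.0, 18.0), (179.4, 255.3, 201.0, 16.0, 18.0), (209.1, 256.9, 187.0, 18.0, 18.0)]
side [(195.2, 140.9, 50.0, 20.0, 3.0), (176.1, 154.4, 65.0, 10.0, 14.0), (179.1, 173.2, 35.0, 7.0, 6.0), (190.8, 190.3, 30.0, 6.0, 6.0), (203.3, 209.6, 35.0, 7.0, 7.0), (212.4, 230.9, 43.0, 8.0, 7.0)]
```

All five stand within 1.5°, the lever is back upright, and the robot is clear of everything. Handing in.

```bash
python3 -c "
from rig import ticket
print(ticket.hand_in())"
```

```text
the job is handed in; nothing more can be done
None
```

I moved all five amber flasks from the tray into their own rings, tripped the shutter switch once, and handed the job in at about 51 s. Before tripping it I straightened flask 5. I left the pink look-alikes alone.

- **Flasks:** in the last check every stopper sat within 1.5° of upright over its ring (0.4, 1.0, 0.3, 0.7 and 1.5° for flasks 1 to 5). The readings were stable over two captures.
- **Switch:** I pushed the lever to an estimated 0.5 to 0.6 rad; it trips beyond 0.35. The finger's position, the 2.7 to 3.1 N force and the picture all pointed to a trip, but nothing reported it directly. After I let go, the roller matched its first picture again.
- **Knocked flask:** about 1 s after the switch was released, flask 4 was seen rocking with the robot well away from it. It settled back in its ring about 4° off upright. I straightened it and flask 2, which was about 3.7° off, after the picture was taken. I did not take the picture again.
- **Checks by numbers only:** the 16-picture limit was used up by then, so the last checks of the flasks and the roller came from image measurements rather than viewed pictures.
- **A disagreement:** the measured stopper heights read 3 to 6 mm above the model for all the flasks. I put this down to the bright highlight on the stoppers.

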